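Dock a tray of tins in the date coder's bay

ROBOT

A 7-joint arm with a two-finger parallel gripper is mounted at the origin on the work surface. World frame = base frame: x ahead of the robot, y to its left, z up, the work surface at z = 0. Lengths are in m, angles in degrees, forces in N, time in s.
With the tool pointing down it reaches from about 0.4 to 0.9 m from the base axis. Payload 5.5 kg.
Tool frame: the origin (TCP) lies at the very end of the fingers, on their centre line; the grasp point (between the pads) lies 19 mm behind it (bot.grip_depth is the distance from the TCP to the grasp point, in m); z points along the fingers, y is the direction in which the jaws open and shut (so a half turn about z gives the same grasp; the last joint's range is limited). The gripper opens to 92 mm and grips with 3 to 60 N. Pads are 19 mm wide; open, the fingers measure 130 mm over their backs; the gripper's body (75 mm by 190 mm) begins 47 mm behind the grasp point.
Start: joints at [-61.925, 28.699, -24.465, 88.831, 12.651, 65.22, -12.049], TCP at [0.146, 0.633, 0.199] pointing down, gripper open.
Joint ranges: [-164.97, 164.97], [-17.58, 116.51], [-87.97, 89.64], [11.32, 138.91], [-80.73, 260.73], [10.89, 115.49], [-147.41, 147.41]. Speed limits (degrees/s): [147.25, 147.25, 180, 180, 180, 180, 180].

INTERFACE

Orientations are given as [roll, pitch, yaw] about the fixed x, y, z axes, in that order (R = Rz(yaw) Ry(pitch) Rx(roll)).
In Python, from workcell import bot gives the robot as it stands.
- The arm moves only by the tool jog_arm, never from a script. Its argument "steps" is a list that holds one entry, the list of rows, each a list of 7 numbers: the closure, from -1 (fully open) to 1 (shut), then the shift along the tool's x, y, z in m, then the turn, a rotation vector about the tool's x, y, z in degrees. In form: [[[gripper, x, y, z, ax, ay, az], ...]]. A call has 1 to 20 rows; each row shifts and turns the commanded pose from where the row before left it, along the tool's axes as they then stand; what a row does not reach is not made up. A row lasts 1/12 s, in which the tool goes at most 41.7 mm and 7.16 degrees, less where a joint would pass 70% of its speed; a pose out of reach is approached as far as the arm can. A call is refused whole if a number of a shift passes 0.0417 or a number of a turn 7.16, either way. A call with a gripper value outside its range is refused whole. The fingers move at their own pace and stop on an object; "squeeze" is the grip in N (left out, the last holds). Time passes only in rows, so rows that do not move let the fingers close. It gives the time, the measured TCP pose, the force and the opening at its end, in the units of the state.
- bot.get_obs(): the state, without advancing time (a new reading comes with each control period).
- bot.get_image(name): name is "scene" or "top"; returns a dict with "image" (384x512x3 uint8, red, green, blue), "fov_y" (degrees; the focal length in pixels is half the picture's height over the tangent of half this angle, whatever the lens; pixels are square), "cx", "cy" (the principal point, pixels), "xyz" and "orientation" of the camera in the world. Camera axes: x right, y up, looking along -z (the intrinsics and any distortion apply to the point x, -y, -z); pixel columns grow to the right and rows downward; lengths in m; the calibration is good to about 2 mm. A picture is of the moment at which its call begins. There is no depth.
- bot.close_job(): hands the job in, once; it reports no verdict.
The state is a dict: "time": time; "q": joint angles; "joint_velocities": joint speeds; "tau": joint torques, N m; "ee_pos": TCP position; "orientation": TCP orientation; "force": force on the tool from outside, world axes, zero at the start; "wrist_torque": the same for the moment, N m; "finger_gap": finger opening in m.
Only numpy, scipy, OpenCV 4.12 (cv2) and the standard library are available. Lean on these libraries where they do the work, as an engineer would, in place of code of your own. Each camera call takes 0.05 s, during which the arm holds its last target.

TASK

The yellow tin is in the way in the date coder's bay: stand it upright in the red crate and let go. Then slide the tray of red tins along the bench, without lifting or tipping it, into the bay, snug against both the back fence and the end stop, so that it stays there by itself holding the blue sensing pin pressed in. Leave the other groceries where they stand.

Things in the scene. Friction and masses are not known exactly. Their poses are not given: they have to be found in the camera images.
- tray_mid (a point): centre (35 mm above the bench) of the open cardboard tray with six red-labelled tins fixed in it: 114 mm along its x, 168 mm along its y, cardboard walls 40 mm high, tins up to 70 mm; about 0.75 kg, standing loose on the bench; too wide for most grippers. Its y axis is its long axis and points roughly at the bay at the start.
- bay: docking bay of the grey date coder, fixed; its place and yaw vary. Origin: on the bench, where the centre of the tray's underside is when the tray is home, its axes then parallel to the bay's. Back fence on its +x side, end stop on its +y side; open towards its -x and -y; its floor is the bench.
- bay_fence (a point): middle of the inner face of the bay's aluminium back fence: at bay x = +57 mm, y = -20 mm, 25 mm up. The fence runs from bay y = -130 to +90 mm, is 12 mm thick and 50 mm high.
- bay_stop (a point): point on the inner face of the bay's aluminium end stop, at bay x = 0, y = +84 mm, 22 mm up. The stop runs from bay x = -43 to +69 mm, 50 mm high. Behind it stands the coder's housing, bay x = -50 to +85 mm, y = 100 to 230 mm, 115 mm high.
- plunger (a joint): travel (m) of the blue sensing pin, 12 mm across, that sticks 9 mm out of the end stop at bay x = 0, 22 mm above the bench, pointing to bay -y. 0 = out, about 0.009 = pressed flush with the end stop; its spring pushes back with under 2 N, less than the friction that holds the tray.
- stray_mid (a point): centre (half-way up) of the loose yellow-labelled tin that stands in the bay: 54 mm across, 80 mm tall, 0.15 kg.
- crate: empty red crate fixed to the bench, 130 x 130 mm outside, walls 4 mm thick and 60 mm high, floor 4 mm thick. Origin: centre of its underside. It stands on the left or on the right near the robot; the other place has the blue tote.
- tote: blue tote full of packets, fixed to the bench, 130 x 130 mm, 60 mm high; not used. Origin: centre of its underside.
- jar: small glass jar with a brass-coloured lid, 62 mm across, 75 mm tall; a bystander beside the tray's way. Origin: centre of its underside.
- beans: green-labelled tin, 66 mm across, 70 mm tall; a bystander beside the tray's way. Origin: centre of its underside.
- tuna: flat blue tin, 85 mm across, 36 mm tall; a bystander behind the bay's fence. Origin: centre of its underside.
- lunchbox: blue lunch box with a green lid, 96 x 126 mm (its x, y), 56 mm tall; a bystander beyond the tray. Origin: centre of its underside.
- spice: small orange spice box with a white lid, 36 x 50 mm (its x, y), 70 mm tall; a bystander between the robot and the bay. Origin: centre of its underside.
There are look-alikes about, which are no part of the job. Leave any black look-alike of the crate alone.

How it is judged (in metres and radians):
On the way, in this order (a step that is already met when the one before it is completed fails the run):
1. the yellow tin stands upright in the red crate, let go (x of stray_mid in the frame of crate between -0.045 and 0.045 m and y of stray_mid in the frame of crate between -0.045 and 0.045 m and height (world z) of stray_mid below 0.052 m and angle between stray_mid's own z axis and vertical below 0.15 rad and contact force between stray and the fingers below 0.1 N), for 0.2 s.
2. the tray is home in the bay and presses the pin (value of joint plunger above 0.0055 m and x of tray_mid in the frame of bay between -0.006 and 0.006 m and y of tray_mid in the frame of bay between -0.005 and 0.006 m and angle between the y axis of tray_mid and the y axis of bay, either way round below 0.06 rad and angle between tray_mid's own z axis and vertical below 0.05 rad and height (world z) of tray_mid below 0.04 m), for 0.2 s.
At the end, for the whole second after the job is handed in: The yellow tin stands upright (within 0.15 rad) in the red crate. The tray stands flat in the bay within 6 mm of home along bay x (back fence) and 5 mm along y (end stop), parallel within 0.06 rad, holding the pin in by more than 5.5 mm (all of step 2 and x of stray_mid in the frame of crate between -0.045 and 0.045 m and y of stray_mid in the frame of crate between -0.045 and 0.045 m and height (world z) of stray_mid below 0.052 m and angle between stray_mid's own z axis and vertical below 0.15 rad); the robot touches nothing.
It fails at once if the tray is lifted or tipped (height (world z) of tray_mid above 0.055 m or angle between tray_mid's own z axis and vertical above 0.2 rad).
It fails at once if a bystander is moved by more than 30 mm (distance of any of jar, beans, tuna, lunchbox, spice from where it was at the start of the episode above 0.03 m).
It also fails if it takes over 72 s, if anything falls off the work surface, if the arm or the gripper's body presses on something with over 40 N, if the wrist force passes 120 N, or if a joint passes its speed limit or range.

## Working session

There is one attempt and no reset: what is moved stays moved. The work goes in short steps, Python scripts to look and compute and a tool call to move; the robot and the scene stay as the last step left them, time stands still between calls to the robot, and variables do not carry over. Pictures are saved under pics/ and viewed, and the job is handed in when it is done.

Besides the shell and the picture viewer there is one more tool, called after ">>>" in YAML: its name, and indented under it one key for each argument. jog_arm: Moves the arm, as the interface text tells. Its arguments: {"type":"object","properties":{"steps":{"type":"array","items":{"type":"array","items":{"type":"array","items":{"type":"number"}}}},"squeeze":{"type":"number"}},"required":["steps"]}

```bash
mkdir -p pics; ls; python3 - <<'E'
from workcell import bot
import cv2,pickle
o=bot.get_obs(); print(o)
for n in("scene","top"):
    d=bot.get_image(n); cv2.imwrite(f"pics/{n}0.png",d["image"][:,:,::-1]); pickle.dump(d,open(f"{n}0.pkl","wb"))
    print({k:v for k,v in d.items() if k!="image"})
E
```

```text
pics
{'time': 0.0, 'q': array([-61.92406275,  28.75426493, -24.45331409,  88.8918311 ,
        12.65006171,  65.22179594, -12.04911464]), 'joint_velocities': array([-0.07416499,  0.04405716, -0.02839854, -0.12339086, -0.04715643,
       -0.09171438, -0.07223842]), 'tau': array([ 2.39771919e-05, -5.66599560e+01, -5.81632912e+00, -2.79103589e+01,
       -6.87450939e-02,  3.08958418e-02,  1.85182789e-04]), 'ee_pos': array([0.14603499, 0.63258752, 0.19837078]), 'orientation': array([-1.79885537e+02, -4.20746569e-03,  1.67007324e+02]), 'force': array([-0.41671379,  0.34259931, -0.30195244]), 'wrist_torque': array([ 0.06609341, -0.04901868,  0.01866932]), 'finger_gap': 0.09180752449912721}
{'fov_y': 57.24195612513275, 'cx': 259.59160380610484, 'cy': 187.57596442034776, 'xyz': array([ 1.04964203, -0.048387  ,  0.96245004]), 'orientation': array([32.03848901,  0.27561362, 84.85122477])}
{'fov_y': 50.99241672970993, 'cx': 254.25000627666986, 'cy': 191.59911269550892, 'xyz': array([0.25113751, 0.01325146, 1.15648901]), 'orientation': array([ 11.26226972,   0.2948975 , -91.21976689])}
```

View pics/scene0.png

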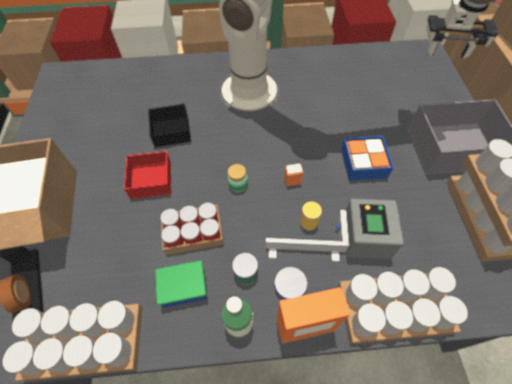

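View pics/top0.png

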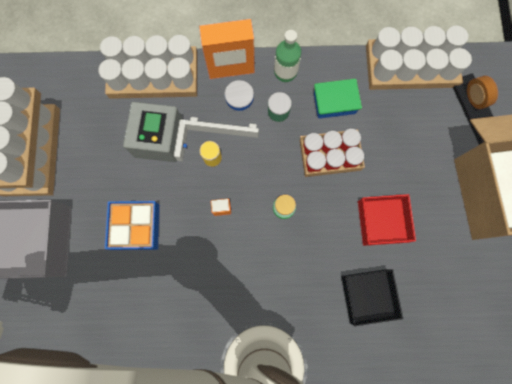

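```bash
cat > h.py <<'E'
import numpy as np,cv2,pickle
from scipy.spatial.transform import Rotation as R
def cam(d):
    H,W=d["image"].shape[:2]; f=H/2/np.tan(np.radians(d["fov_y"]/2))
    return f,d["cx"],d["cy"],np.array(d["xyz"]),R.from_euler('xyz',d["orientation"],degrees=True).as_matrix()
def ray(d,u,v,z):
    f,cx,cy,c,M=cam(d); w=M@np.array([(u-cx)/f,-(v-cy)/f,-1.]); return c+w*(z-c[2])/w[2]
def proj(d,p):
    f,cx,cy,c,M=cam(d); q=M.T@(np.array(p,float)-c); return np.array([cx+f*q[0]/-q[2],cy-f*q[1]/-q[2]])
def load(n): return pickle.load(open(n+".pkl","rb"))
def shot(n,tag):
    from workcell import bot
    d=bot.get_image(n); pickle.dump(d,open(f"{n}{tag}.pkl","wb")); cv2.imwrite(f"pics/{n}{tag}.png",d["image"][:,:,::-1]); return d
def crop(d,u0,v0,u1,v1,s,name):
    im=d["image"][v0:v1,u0:u1,::-1]; cv2.imwrite(name,cv2.resize(im,None,fx=s,fy=s,interpolation=cv2.INTER_CUBIC))
E
python3 - <<'E'
from h import *
t=load("top0");s=load("scene0")
crop(t,110,70,270,180,5,"pics/c1.png")
crop(t,260,70,420,180,5,"pics/c2.png")
crop(s,220,150,420,300,4,"pics/c3.png")
# consistency: base at origin
for n,u,v,z in [("yel",209.5,148,.08),("spice",221,205,.07),("jar",285,200,.075),("beans",280,100,.07),("tuna",239,91,.036),("crate",386,219,.06)]:
    print(n,ray(t,u,v,z).round(3))
for n,u,v,z in [("yel",313,208,.08),("spice",294,171,.07),("jar",237,171,.075),("beans",245,261,.07),("tuna",291,279,.036),("crate",148,175,.03)]:
    print(n,ray(s,u,v,z).round(3))
E
```

```text
yel [0.592 0.136 0.08 ]
spice [0.432 0.106 0.07 ]
jar [ 0.441 -0.069  0.075]
beans [ 0.735 -0.066  0.07 ]
tuna [0.782 0.053 0.036]
crate [ 0.385 -0.344  0.06 ]
yel [0.582 0.142 0.08 ]
spice [0.443 0.108 0.07 ]
jar [ 0.43  -0.066  0.075]
beans [ 0.718 -0.062  0.07 ]
tuna [0.766 0.057 0.036]
crate [ 0.388 -0.352  0.03 ]
```

View pics/c1.png

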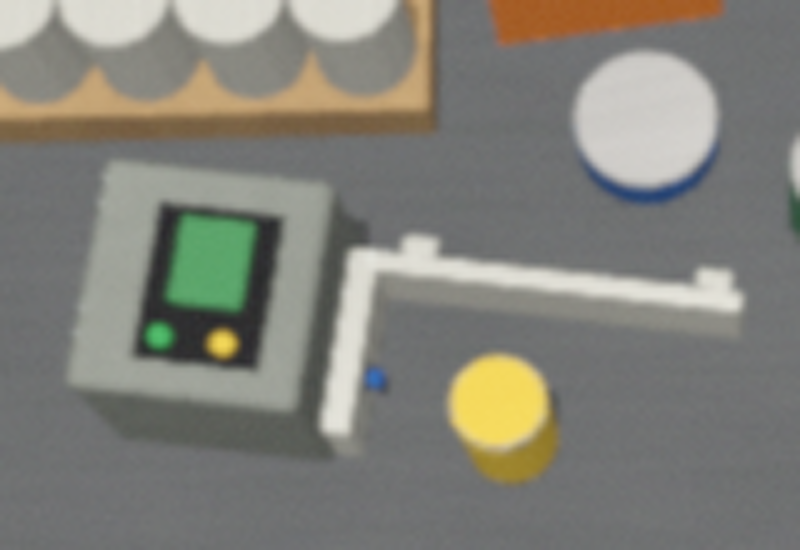

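View pics/c2.png

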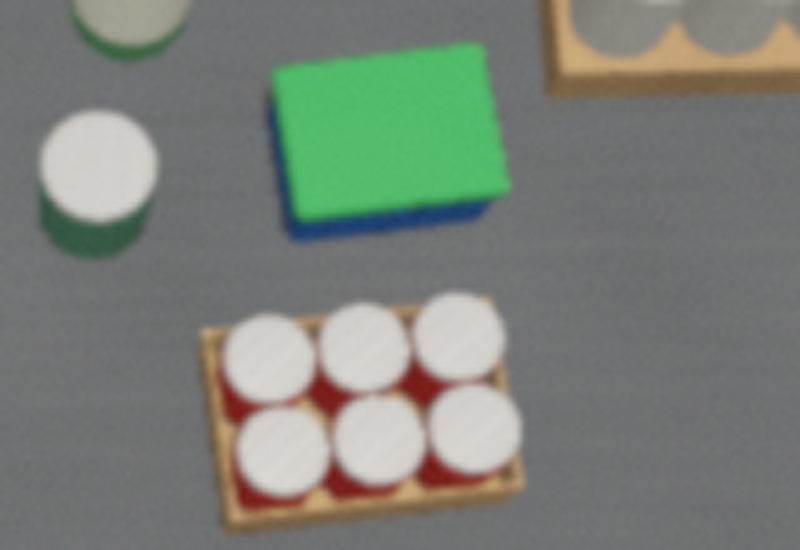

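View pics/c3.png

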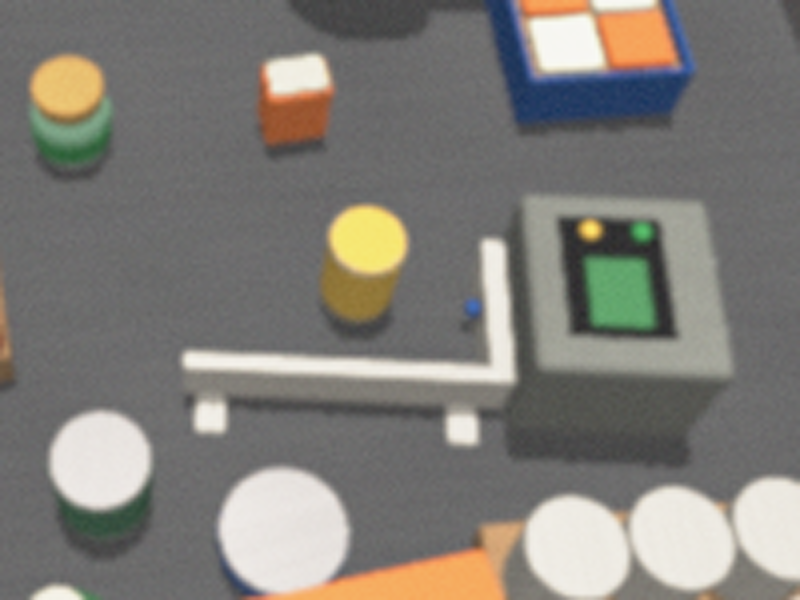

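```bash
cat > m.py <<'E'
from h import *
def hsv(d): return cv2.cvtColor(d["image"],cv2.COLOR_RGB2HSV)
def blobs(mask,amin=8):
    n,l,st,c=cv2.connectedComponentsWithStats(mask.astype(np.uint8)); return [(st[i],c[i],l==i) for i in range(1,n) if st[i][4]>=amin]
def roi(m,u0,v0,u1,v1):
    k=np.zeros_like(m);k[v0:v1,u0:u1]=1; return m&k.astype(bool)
def cen(d,m,z,name):
    b=max(blobs(m),key=lambda b:b[0][4]); u,v=b[1]; p=ray(d,u,v,z); print(name,b[1].round(1),b[0][4],p.round(4)); return p
E
python3 - <<'E'
from m import *
t=load("top0");s=load("scene0")
for d,nm,R_ in((t,"top",dict(y=(195,135,225,170),pin=(175,140,192,155),tuna=(220,75,258,112),tray=(295,120,372,180),crate=(350,185,420,250),)),
              (s,"scene",dict(y=(295,195,330,235),pin=(330,215,345,238),tuna=(270,262,312,300),tray=(152,195,230,260),crate=(118,145,178,200)))):
    h=hsv(d);H,S,V=[h[...,i].astype(int) for i in range(3)]
    b=roi((H>18)&(H<35)&(S>90)&(V>200),*R_["y"]); cen(d,b,.08,nm+" yellow lid")
    b=roi((H>100)&(H<125)&(S>110),*R_["pin"]); cen(d,b,.022,nm+" pin")
    b=roi((S<40)&(V>185),*R_["tuna"]); cen(d,b,.036,nm+" tuna lid")
    b=roi((S<40)&(V>175),*R_["tray"])
    P=[]
    b2=cv2.erode(b.astype(np.uint8),np.ones((3,3)))
    for st,c,_ in blobs(b2,30): P.append(ray(d,c[0],c[1],.07))
    P=np.array(P); print(nm,"tins",len(P),P[:,:2].round(3).tolist(),P.mean(0).round(4))
    b=roi((S>70)&((H<25)|(H>170)),*R_["crate"]); 
    c=max(cv2.findContours(b.astype(np.uint8),0,1)[0],key=cv2.contourArea); r=cv2.boxPoints(cv2.minAreaRect(c)); print(nm,"crate",[ray(d,*p,.06)[:2].round(3).tolist() for p in r])
E
```

```text
top yellow lid [209.1 149.9] 267 [0.5867 0.1373 0.08  ]
top pin [184.5 145.4] 11 [0.6204 0.2164 0.022 ]
top tuna lid [238.8  93.2] 549 [0.7747 0.0539 0.036 ]
top tins 6 [[0.619, -0.263], [0.614, -0.209], [0.608, -0.156], [0.565, -0.269], [0.56, -0.215], [0.554, -0.161]] [ 0.5868 -0.2121  0.07  ]
top crate [[0.447, -0.268], [0.46, -0.419], [0.323, -0.42], [0.31, -0.273]]
scene yellow lid [311.6 209.6] 251 [0.5864 0.1378 0.08  ]
scene pin [337.8 226.5] 10 [0.6191 0.2172 0.022 ]
scene tuna lid [290.5 282.2] 768 [0.7747 0.0543 0.036 ]
scene tins 3 [[0.583, -0.158], [0.589, -0.211], [0.594, -0.265]] [ 0.5885 -0.2116  0.07  ]
scene crate [[0.322, -0.441], [0.314, -0.283], [0.486, -0.26], [0.492, -0.405]]
```

```bash
python3 - <<'E'
from m import *
def fit(d,pts,z):
    P=np.array([ray(d,u,v,z)[:2] for u,v in pts],np.float32)
    vx,vy,x,y=cv2.fitLine(P,cv2.DIST_HUBER,0,.001,.001).ravel(); return np.array([x,y]),np.array([vx,vy]),P
t=load("top0");s=load("scene0")
for d,nm,fr,sr in((t,"top",(190,115,250,135),(170,124,190,152)),(s,"scene",(272,230,332,250),(338,214,350,236))):
    g=d["image"].mean(2); 
    def strip(r,ax,th=185):
        o=[]
        u0,v0,u1,v1=r
        rng=range(u0,u1) if ax==0 else range(v0,v1)
        for k in rng:
            col=g[v0:v1,k] if ax==0 else g[k,u0:u1]
            base=v0 if ax==0 else u0
            i=np.where(col>th)[0]
            if len(i)==0: continue
            j=np.arange(max(i[0]-1,0),min(i[-1]+2,len(col)))
            w=np.clip(col[j]-140,0,None); c=(j*w).sum()/w.sum()+base
            o.append((k,c) if ax==0 else (c,k))
        return o
    for lab,r,ax in(("fence",fr,0),("stop",sr,1)):
        c,v,P=fit(d,strip(r,ax),.05); 
        print(nm,lab,c.round(4),v.round(4),np.degrees(np.arctan2(v[1],v[0])).round(2),"ends",P[0].round(4),P[-1].round(4),len(P))
    # white mask extents
    b=(d["image"].min(2)>170); 
    for st,c,m in blobs(roi(b,*( (165,110,265,160) if nm=="top" else (260,190,352,262))),20): print(st,c)
    # crate: red rim bright
crop(t,345,180,425,255,8,"pics/cr.png"); crop(s,115,140,180,205,8,"pics/cr2.png")
E
```

```text
top fence [0.6618 0.0645] [0.1429 0.9897] 81.78 ends [0.6824 0.1965] [0.6578 0.0255] 60
top stop [0.6345 0.2262] [ 0.9895 -0.1442] -8.29 ends [0.6762 0.2194] [0.5949 0.2319] 28
[175 117  83  40 528] [206.11363636 129.97727273]
scene fence [0.6681 0.1057] [0.1412 0.99  ] 81.88 ends [0.6556 0.0176] [0.6786 0.1803] 60
scene stop [0.6236 0.228 ] [ 0.9896 -0.1442] -8.29 ends [0.5937 0.2327] [0.6598 0.2232] 22
[266 210  82  36 506] [318.70750988 236.03162055]
[269 250   7   8  53] [271.98113208 253.69811321]
[332 253   7   8  52] [335.01923077 256.63461538]
```

View pics/cr.png

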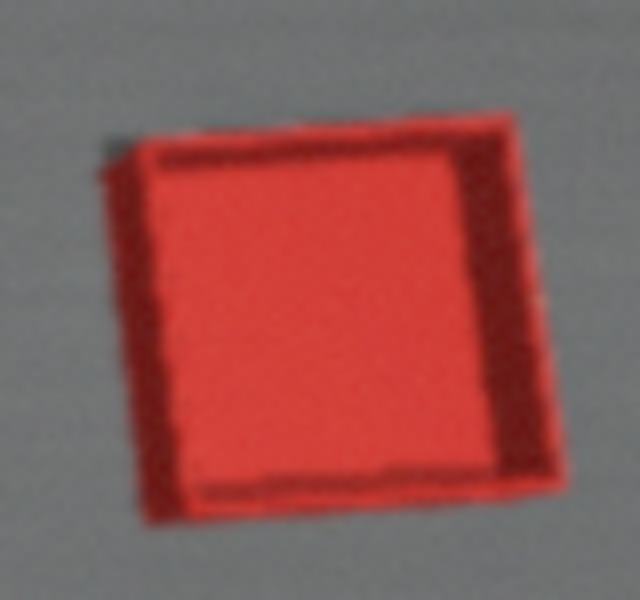

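View pics/cr2.png

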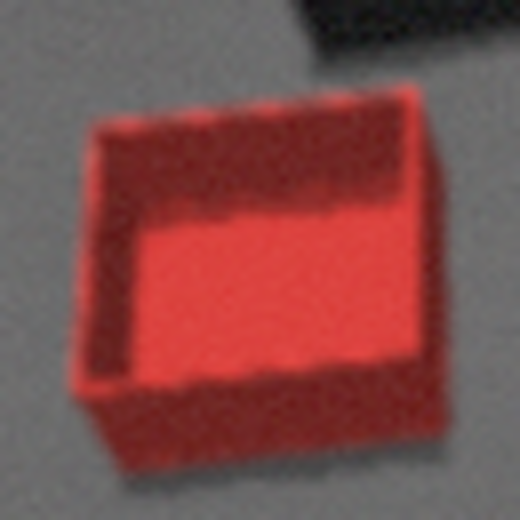

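```bash
python3 - <<'E'
from m import *
t=load("top0");s=load("scene0")
P=np.array([ray(t,u/8+345,v/8+180,.06)[:2] for u,v in((138,138),(518,113),(568,490),(190,520))]); print(P.round(3),P.mean(0).round(4),[np.linalg.norm(P[i]-P[i-1]).round(3) for i in range(4)])
P=np.array([ray(s,u/8+115,v/8+140,.06)[:2] for u,v in((92,122),(418,86),(422,360),(75,392))]); print(P.round(3),P.mean(0).round(4),[np.linalg.norm(P[i]-P[i-1]).round(3) for i in range(4)])
a=np.radians(-8.2); ex=np.array([np.cos(a),np.sin(a)]);ey=np.array([-np.sin(a),np.cos(a)])
fx=np.mean([np.dot(p,ex) for p in ([.6618,.0645],[.6681,.1057])])
print("fence x comps",[np.dot(p,ex).round(4) for p in ([.6618,.0645],[.6681,.1057])],"stop y",[np.dot(p,ey).round(4) for p in([.6345,.2262],[.6236,.228])],"pin",[(np.dot(p,ex).round(4),np.dot(p,ey).round(4)) for p in([.6204,.2164],[.6191,.2172])])
# fence end from top crop (742,300) bright end, scene crop (182,360)
for d,u,v in((t,742/5+110,298/5+70),(s,182/4+220,360/4+150)): p=ray(d,u,v,.05)[:2]; print("fence end",np.dot(p,ex).round(4),np.dot(p,ey).round(4))
# stop end
for d,u,v in((t,335/5+110,432/5+70),(s,492/4+220,240/4+150)): p=ray(d,u,v,.05)[:2]; print("stop end",np.dot(p,ex).round(4),np.dot(p,ey).round(4))
def bay(x0,y0): return ex*x0+ey*y0
O=bay(fx-.063, 0)
yo=np.dot([.6198,.2168],ey)-.0795
o=ex*(fx-.063)+ey*yo; print("bay origin",o.round(4),"y0",yo)
def tob(p): q=np.array(p)-o; return (np.dot(q,ex).round(4),np.dot(q,ey).round(4))
for n,p in dict(tray=(.5872,-.2120),tin=(.5866,.1375),tuna=(.7747,.054),spice=(.438,.107),jar=(.435,-.067),beans=(.727,-.064)).items(): print(n,tob(p))
E
```

```text
[[ 0.447 -0.284]
 [ 0.453 -0.416]
 [ 0.323 -0.42 ]
 [ 0.316 -0.292]] [ 0.3846 -0.353 ] [np.float64(0.132), np.float64(0.132), np.float64(0.13), np.float64(0.129)]
[[ 0.325 -0.417]
 [ 0.319 -0.288]
 [ 0.452 -0.28 ]
 [ 0.454 -0.41 ]] [ 0.3873 -0.3486] [np.float64(0.129), np.float64(0.13), np.float64(0.133), np.float64(0.13)]
fence x comps [np.float64(0.6458), np.float64(0.6462)] stop y [np.float64(0.3144), np.float64(0.3146)] pin [(np.float64(0.5832), np.float64(0.3027)), (np.float64(0.5818), np.float64(0.3033))]
fence end 0.6475 0.0917
fence end 0.6478 0.0928
stop end 0.5398 0.3128
stop end 0.5411 0.3159
bay origin [0.6089 0.138 ] y0 0.22348489997148474
tray (np.float64(0.0284), np.float64(-0.3496))
tin (np.float64(-0.022), np.float64(-0.0037))
tuna (np.float64(0.1761), np.float64(-0.0595))
spice (np.float64(-0.1648), np.float64(-0.0551))
jar (np.float64(-0.1429), np.float64(-0.2278))
beans (np.float64(0.1457), np.float64(-0.1831))
```

>>> jog_arm:
  steps:
    - [[-1,-0.027,-0.0192,0,0,0,0],[-1,-0.027,-0.0192,0,0,0,0],[-1,-0.027,-0.0192,0,0,0,0],[-1,-0.027,-0.0192,0,0,0,0],[-1,-0.027,-0.0192,0,0,0,0],[-1,-0.027,-0.0192,0,0,0,0],[-1,-0.027,-0.0192,0,0,0,0],[-1,-0.027,-0.0192,0,0,0,0],[-1,-0.027,-0.0192,0,0,0,0],[-1,-0.027,-0.0192,0,0,0,0],[-1,-0.027,-0.0192,0,0,0,0],[-1,-0.027,-0.0192,0,0,0,0],[-1,-0.027,-0.0192,0,0,0,0],[-1,-0.027,-0.0192,0,0,0,0],[-1,-0.027,-0.0192,0,0,0,0],[-1,-0.027,-0.0192,0,0,0,0],[-1,-0.027,-0.0192,0,0,0,0],[-1,-0.027,-0.0192,0,0,0,0],[-1,-0.027,-0.0192,0,0,0,0],[-1,-0.027,-0.0192,0,0,0,0]]
  squeeze: 20

```text
time: 1.77
ee_pos: [0.5865, 0.1363, 0.199]
orientation: [-180.0, -0.0, 167.0]
force: [0.6, 0.7, 0.2]
finger_gap: 0.0916
```

>>> jog_arm:
  steps:
    - [[-1,0,0,0.026,0,0,0],[-1,0,0,0.026,0,0,0],[-1,0,0,0.026,0,0,0],[-1,0,0,0.026,0,0,0],[-1,0,0,0.026,0,0,0],[-1,0,0,0.026,0,0,0],[-1,0,0,0,0,0,0],[1,0,0,0,0,0,0],[1,0,0,0,0,0,0],[1,0,0,0,0,0,0],[1,0,0,0,0,0,0],[1,0,0,0,0,0,0],[1,0,0,0,0,0,0],[1,0,0,0,0,0,0]]
  squeeze: 20

```text
time: 2.93
ee_pos: [0.5866, 0.1378, 0.0443]
orientation: [180.0, 0.1, 167.0]
force: [-1.4, -0.2, 4.1]
finger_gap: 0.0532
```

```bash
python3 - <<'E'
from workcell import bot
print(bot.get_obs()["q"].round(1))
E
```

```text
[ -9.1  33.   -8.8 102.8   6.8  44.6  55.7]
```

>>> jog_arm:
  steps:
    - [[1,0,0,-0.02,0,0,0],[1,0,0,-0.02,0,0,0],[1,0,0,-0.02,0,0,0],[1,0,0,-0.02,0,0,0],[1,0,0,-0.02,0,0,0],[1,0,0,-0.02,0,0,0]]

```text
time: 3.43
ee_pos: [0.5854, 0.1377, 0.1642]
orientation: [-180.0, -0.0, 167.0]
force: [0.1, -0.5, -1.6]
finger_gap: 0.0534
```

>>> jog_arm:
  steps:
    - [[1,0.0053,-0.0326,0,0,0,0],[1,0.0053,-0.0326,0,0,0,0],[1,0.0053,-0.0326,0,0,0,0],[1,0.0053,-0.0326,0,0,0,0],[1,0.0053,-0.0326,0,0,0,0],[1,0.0053,-0.0326,0,0,0,0],[1,0.0053,-0.0326,0,0,0,0],[1,0.0053,-0.0326,0,0,0,0],[1,0.0053,-0.0326,0,0,0,0],[1,0.0053,-0.0326,0,0,0,0],[1,0.0053,-0.0326,0,0,0,0],[1,0.0053,-0.0326,0,0,0,0],[1,0.0053,-0.0326,0,0,0,0],[1,0.0053,-0.0326,0,0,0,0],[1,0.0053,-0.0326,0,0,0,0],[1,0.0053,-0.0326,0,0,0,0],[1,0,0,0,0,0,0],[1,0,0,0,0,0,0]]

```text
time: 4.93
ee_pos: [0.3843, -0.3534, 0.1632]
orientation: [-180.0, -0.0, 166.7]
force: [0.5, 0.8, -1.3]
finger_gap: 0.0531
```

>>> jog_arm:
  steps:
    - [[1,0,0,0.019,0,0,0],[1,0,0,0.019,0,0,0],[1,0,0,0.019,0,0,0],[1,0,0,0.019,0,0,0],[1,0,0,0.019,0,0,0],[1,0,0,0.006,0,0,0],[1,0,0,0.006,0,0,0],[1,0,0,0.005,0,0,0],[1,0,0,0,0,0,0]]

```text
time: 5.68
ee_pos: [0.3863, -0.3509, 0.0512]
orientation: [180.0, -0.0, 167.1]
force: [-1.5, -0.4, -1.5]
finger_gap: 0.0532
```

```bash
python3 - <<'E'
from h import *
t=shot("top",1);s=shot("scene",1)
crop(s,100,120,260,240,5,"pics/p1.png");crop(t,300,140,420,260,5,"pics/p2.png")
E
```

```text
(no output)
```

View pics/p1.png

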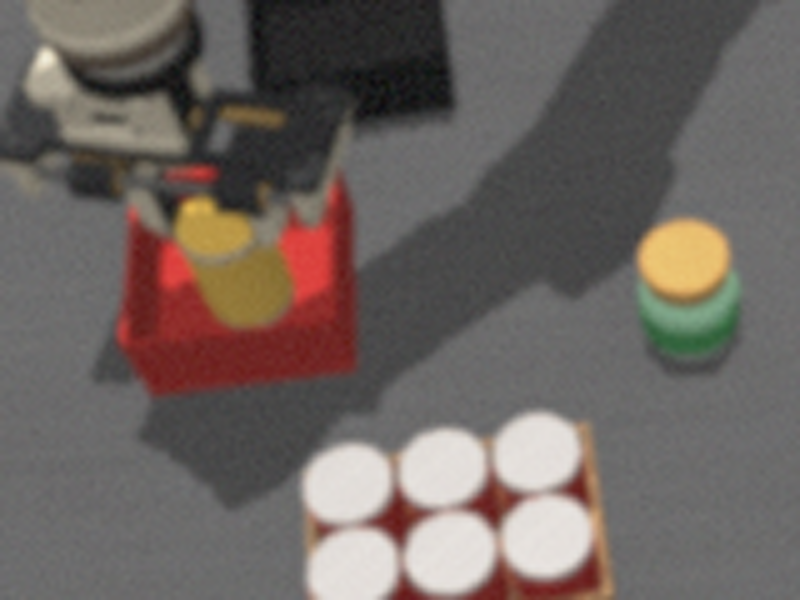

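```bash
python3 - <<'E'
from h import *
s=load("scene1");t=load("top1")
for z in (.007,.047,.087): print(z,((proj(s,[.386,-.351,z])-[100,120])*5).round(0),((proj(t,[.386,-.351,z])-[300,140])*5).round(0))
for y in(-.416,-.286):
  for z in(0,.06): print(y,z,((proj(s,[.451,y,z])-[100,120])*5).round(0))
im=s["image"][120:240,100:260,::-1]; im=cv2.convertScaleAbs(im[30:90,10:90],alpha=1.8); cv2.imwrite("pics/p3.png",cv2.resize(im,None,fx=9,fy=9,interpolation=cv2.INTER_CUBIC))
E
```

```text
0.007 [252. 293.] [412. 405.]
0.047 [235. 258.] [434. 396.]
0.087 [217. 221.] [458. 387.]
-0.416 0 [144. 392.]
-0.416 0.06 [112. 342.]
-0.286 0 [350. 375.]
-0.286 0.06 [328. 325.]
```

View pics/p3.png

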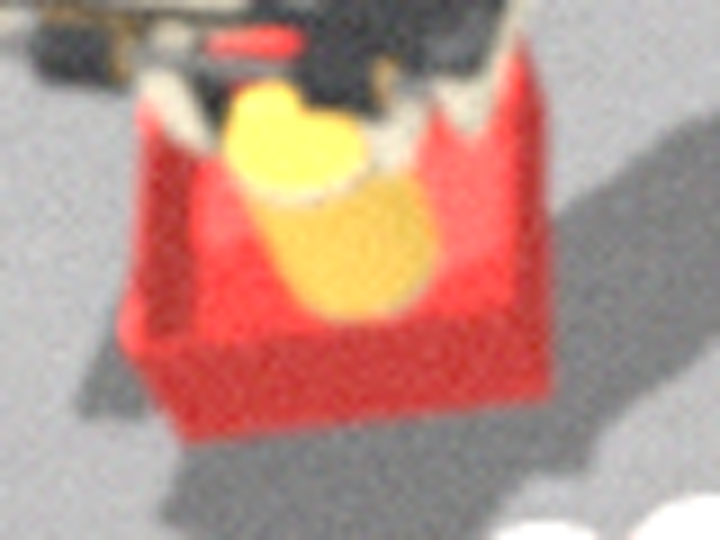

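View pics/p2.png

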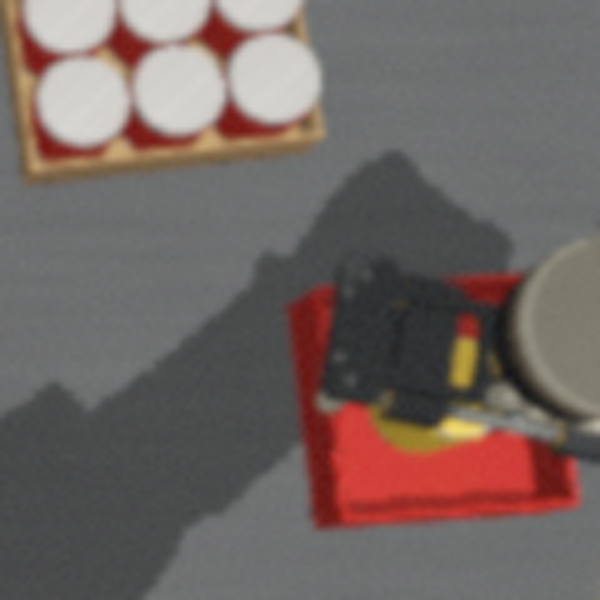

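>>> jog_arm:
  steps:
    - [[1,0,0,0.003,0,0,0],[1,0,0,0,0,0,0],[-0.5,0,0,0,0,0,0],[-0.5,0,0,0,0,0,0],[-0.5,0,0,0,0,0,0],[-0.5,0,0,0,0,0,0],[-0.5,0,0,-0.01,0,0,0],[-0.5,0,0,-0.02,0,0,0],[-0.5,0,0,-0.03,0,0,0],[-0.5,0,0,-0.03,0,0,0],[-0.5,0,0,-0.03,0,0,0]]

```text
time: 6.7
ee_pos: [0.3858, -0.3512, 0.1703]
orientation: [180.0, -0.0, 167.0]
force: [0.5, 0.1, 0.4]
finger_gap: 0.0691
```

>>> jog_arm:
  steps:
    - [[-0.3,0,0,0,0,0,7.11],[-0.3,0,0,0,0,0,7.11],[-0.3,0,0,0,0,0,7.11],[-0.3,0,0,0,0,0,7.11],[-0.3,0,0,0,0,0,7.11],[-0.3,0,0,0,0,0,7.11],[-0.3,0,0,0,0,0,7.11],[-0.3,0,0,0,0,0,7.11],[-0.3,0,0,0,0,0,7.11],[-0.3,0,0,0,0,0,7.11],[-0.3,0,0,0,0,0,0]]

```text
time: 7.62
ee_pos: [0.3862, -0.3514, 0.1692]
orientation: [180.0, 0.0, 95.7]
force: [-1.1, 0.2, -0.4]
finger_gap: 0.0595
```

```bash
python3 - <<'E'
from m import *
t=shot("top",2);s=shot("scene",2)
from workcell import bot
o=bot.get_obs(); print(o["q"].round(1),o["ee_pos"],o["orientation"])
crop(s,100,120,260,240,5,"pics/p5.png")
for d,nm,r in((t,"top",(295,120,372,180)),(s,"scene",(152,195,230,260))):
    h=hsv(d);b=roi((h[...,1]<40)&(h[...,2]>175),*r)
    b2=cv2.erode(b.astype(np.uint8),np.ones((3,3)))
    P=np.array([ray(d,*c,.07) for st,c,_ in blobs(b2,30)]); print(nm,len(P),P[:,:2].round(3).tolist(),P.mean(0).round(4))
E
```

```text
[ 25.3  16.1  16.5 110.1  -5.6  54.5  50.7] [ 0.38624486 -0.3513641   0.16898874] [1.79973199e+02 2.06688299e-02 9.61485385e+01]
top 6 [[0.619, -0.263], [0.614, -0.209], [0.608, -0.156], [0.565, -0.268], [0.56, -0.215], [0.554, -0.161]] [ 0.5868 -0.212   0.07  ]
scene 4 [[0.583, -0.158], [0.56, -0.214], [0.594, -0.265], [0.614, -0.209]] [ 0.5878 -0.2116  0.07  ]
```

View pics/p5.png

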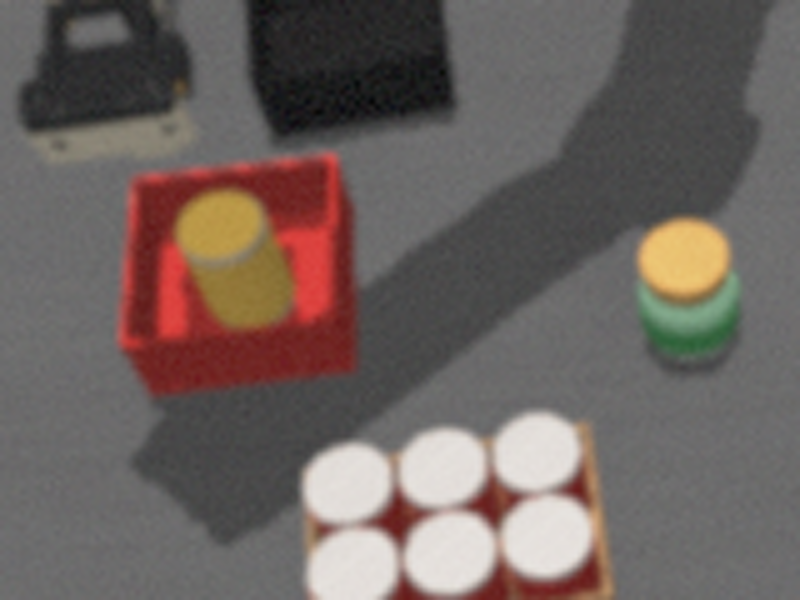

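>>> jog_arm:
  steps:
    - [[-0.3,-0.0007,0.0268,0,0,0,0],[-0.3,-0.0007,0.0268,0,0,0,0],[-0.3,-0.0007,0.0268,0,0,0,0],[-0.3,-0.0007,0.0268,0,0,0,0],[-0.3,-0.0007,0.0268,0,0,0,0],[-0.3,-0.0007,0.0268,0,0,0,0],[-0.3,-0.0007,0.0268,0,0,0,0],[-0.3,-0.0007,0.0268,0,0,0,0],[-0.3,0,0,0,0,0,0],[-0.3,0,0,0.025,0,0,0],[-0.3,0,0,0.025,0,0,0],[-0.3,0,0,0.025,0,0,0],[-0.3,0,0,0.025,0,0,0],[-0.3,0,0,0.025,0,0,0],[-0.3,0,0,0.024,0,0,0],[-0.3,0,0,0,0,0,0]]

```text
time: 9.05
ee_pos: [0.5955, -0.3326, 0.0139]
orientation: [-179.5, -0.3, 96.1]
force: [-1.2, 0.3, -1.3]
finger_gap: 0.0597
```

>>> jog_arm:
  steps:
    - [[-0.3,0.01,0.002,-0.003,0,0,0],[-0.3,0.008,0.002,-0.002,0,0,0],[-0.3,0,0,0,0,0,0],[-0.3,0,0,0,0,0,0]]

```text
time: 9.38
ee_pos: [0.6044, -0.3156, 0.027]
orientation: [179.8, 0.1, 96.1]
force: [-0.2, -0.1, -0.2]
finger_gap: 0.0596
```

```bash
python3 - <<'E'
from m import *
t=shot("top",3);s=shot("scene",3)
from workcell import bot
o=bot.get_obs(); print(o["q"].round(1),o["ee_pos"],o["orientation"])
cv2.imwrite("pics/a3.png",np.vstack([t["image"][60:260,150:430],s["image"][140:340,60:340]])[:,:,::-1].repeat(2,0)[:1200].repeat(2,1)[::1][:800:1])
crop(s,80,140,300,300,3,"pics/p6.png")
E
```

```text
[ 17.5  41.   11.6  91.6 -10.2  48.3  39. ] [ 0.60314666 -0.31686472  0.02618886] [1.79873355e+02 8.26127887e-02 9.59615486e+01]
```

View pics/p6.png

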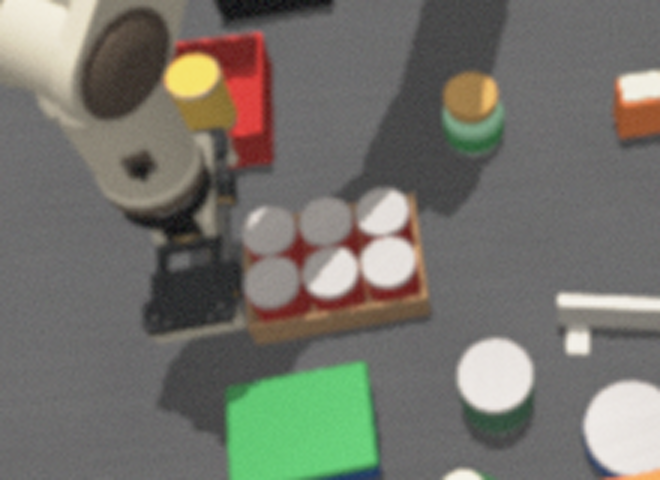

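>>> jog_arm:
  steps:
    - [[-0.3,0.005,-0.002,0.004,0,0,0],[-0.3,0.005,-0.002,0.002,0,0,0],[-0.3,0.006,-0.0005,0,0,0,0.28],[-0.3,0.012,-0.0009,0,0,0,0.57],[-0.3,0.012,-0.0009,0,0,0,0.57],[-0.3,0.012,-0.0009,0,0,0,0.57],[-0.3,0.012,-0.0009,0,0,0,0.57],[-0.3,0.012,-0.0009,0,0,0,0.57],[-0.3,0.012,-0.0009,0,0,0,0.57],[-0.3,0.012,-0.0009,0,0,0,0.57],[-0.3,0.012,-0.0009,0,0,0,0.57],[-0.3,0.006,-0.0005,0,0,0,0.28],[-0.3,0,0,0,0,0,0]]

```text
time: 10.57
ee_pos: [0.5822, -0.1963, 0.0184]
orientation: [-180.0, -0.1, 90.9]
force: [0.6, -0.4, -0.0]
finger_gap: 0.0599
```

```bash
cat > tr.py <<'E'
import sys
from m import *
from workcell import bot
tag=sys.argv[1]
a=np.radians(-8.2); ex=np.array([np.cos(a),np.sin(a)]);ey=np.array([-np.sin(a),np.cos(a)]); O=ex*.583+ey*.2235
def tob(p): q=np.array(p[:2])-O; return np.array([q@ex,q@ey])
t=shot("top",tag);s=shot("scene",tag)
o=bot.get_obs(); print(o["time"],o["ee_pos"].round(4),o["orientation"].round(2),o["force"].round(1),"tcp in bay",tob(o["ee_pos"]).round(4))
cv2.imwrite(f"pics/j{tag}.png",cv2.resize(np.vstack([t["image"][80:240,140:400],s["image"][150:310,140:400]])[:,:,::-1],None,fx=1.8,fy=1.8,interpolation=cv2.INTER_CUBIC))
E
python3 tr.py 4
```

```text
10.6667 [ 0.5825 -0.1986  0.0187] [ 1.7998e+02 -4.0000e-02  9.0860e+01] [-0.6  0.6  1. ] tcp in bay [ 0.0218 -0.337 ]
```

View pics/j4.png

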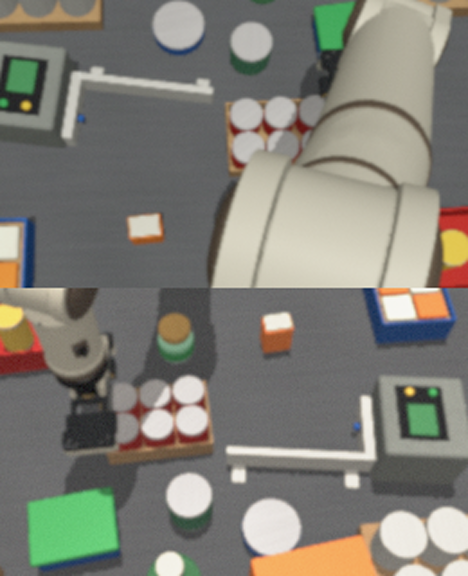

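```bash
python3 - <<'E'
from m import *
s=load("scene4");t=load("top4"); crop(s,185,190,275,260,8,"pics/z4.png"); crop(t,255,120,335,190,8,"pics/y4.png")
E
```

View pics/z4.png

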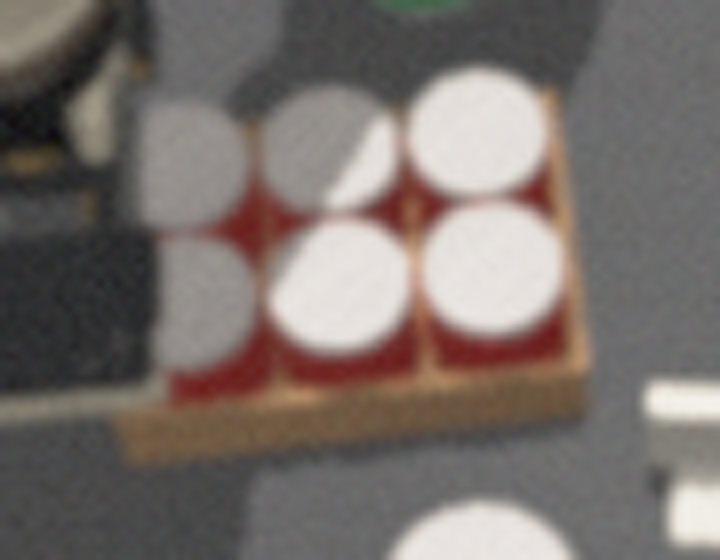

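View pics/y4.png

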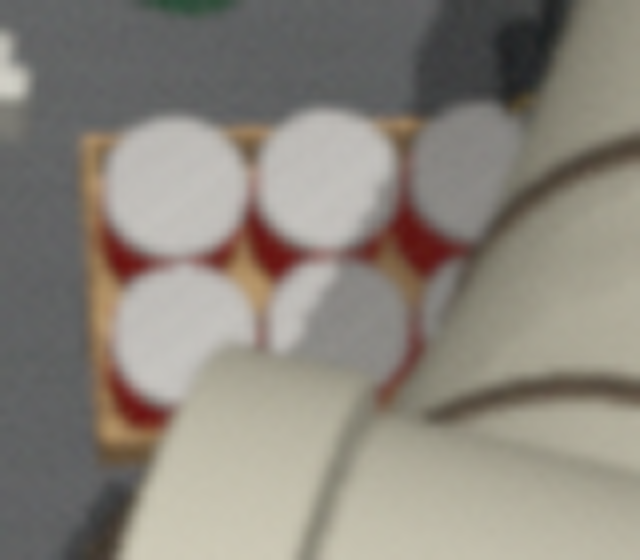

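```bash
cat >> tr.py <<'E'
E
cat > lids.py <<'E'
# tray pose from lid pixel centres: mid pair, front pair (crop coords)
from m import *
a=np.radians(-8.2); ex=np.array([np.cos(a),np.sin(a)]);ey=np.array([-np.sin(a),np.cos(a)]); O=ex*.583+ey*.2235
def tob(p): q=np.array(p[:2])-O; return np.array([q@ex,q@ey])
def pose(d,u0,v0,k,mid,front):
    g=lambda l:np.mean([ray(d,u/k+u0,v/k+v0,.07)[:2] for u,v in l],0)
    c=g(mid);f=g(front);w=f-c
    print("center",c.round(4),"bay",tob(c).round(4),"pitch",np.linalg.norm(w).round(4),"heading rel bay",round(np.degrees(np.arctan2(-w@ex,w@ey)),1))
E
python3 - <<'E'
from lids import *
pose(load("scene4"),185,190,8,[(331,148),(340,285)],[(478,131),(493,267)])
pose(load("top4"),255,120,8,[(328,180),(340,328)],[(177,187),(183,335)])
E
```

```text
center [ 0.5825 -0.1039] bay [ 0.0084 -0.2433] pitch 0.0536 heading rel bay 10.4
center [ 0.579  -0.1074] bay [ 0.0054 -0.2472] pitch 0.0541 heading rel bay 9.6
```

>>> jog_arm:
  steps:
    - [[-0.3,0.006,-0.0005,0,0,0,0.28],[-0.3,0.012,-0.0009,0,0,0,0.57],[-0.3,0.012,-0.0009,0,0,0,0.57],[-0.3,0.012,-0.0009,0,0,0,0.57],[-0.3,0.012,-0.0009,0,0,0,0.57],[-0.3,0.012,-0.0009,0,0,0,0.57],[-0.3,0.012,-0.0009,0,0,0,0.57],[-0.3,0.012,-0.0009,0,0,0,0.57],[-0.3,0.012,-0.0009,0,0,0,0.57],[-0.3,0.006,-0.0005,0,0,0,0.28],[-0.3,0,0,0,0,0,0]]

```text
time: 11.58
ee_pos: [0.5771, -0.0909, 0.0187]
orientation: [180.0, -0.0, 85.7]
force: [-0.5, -0.2, 0.3]
finger_gap: 0.0598
```

```bash
python3 tr.py 5; python3 - <<'E'
from m import *
s=load("scene5");t=load("top5"); crop(s,215,180,345,260,6,"pics/z5.png"); crop(t,195,100,315,190,6,"pics/y5.png")
E
```

```text
11.6833 [ 0.5767 -0.0913  0.0184] [-1.7999e+02 -4.0000e-02  8.5690e+01] [-0.6 -0.7 -0.2] tcp in bay [ 0.0008 -0.2316]
```

View pics/z5.png

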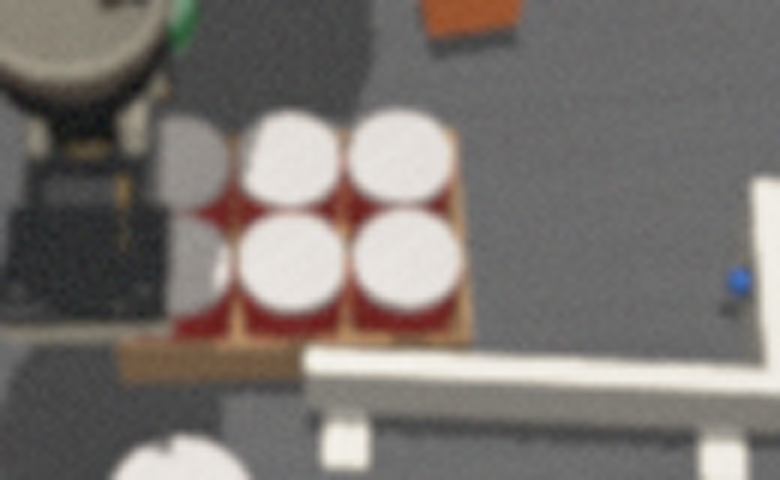

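View pics/y5.png

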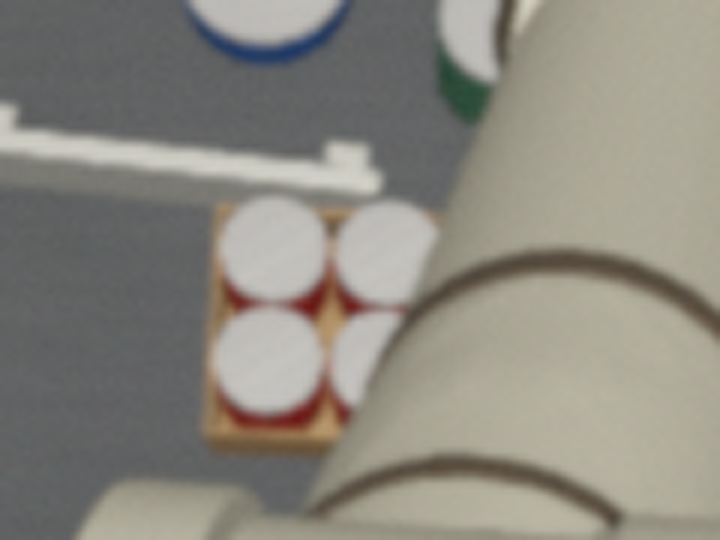

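```bash
python3 - <<'E'
from lids import *
pose(load("scene5"),215,180,6,[(292,159),(293,261)],[(402,157),(409,259)])
pose(load("top5"),195,100,6,[(387,253),(381,364)],[(275,248),(268,360)])
E
```

```text
center [0.5856 0.001 ] bay [-0.0035 -0.139 ] pitch 0.0537 heading rel bay 4.0
center [ 0.5824 -0.0016] bay [-0.0063 -0.142 ] pitch 0.0527 heading rel bay 4.5
```

>>> jog_arm:
  steps:
    - [[-0.3,0.006,-0.0005,0,0,0,0.28],[-0.3,0.012,-0.0009,0,0,0,0.57],[-0.3,0.012,-0.0009,0,0,0,0.57],[-0.3,0.012,-0.0009,0,0,0,0.57],[-0.3,0.012,-0.0009,0,0,0,0.57],[-0.3,0.012,-0.0009,0,0,0,0.57],[-0.3,0.012,-0.0009,0,0,0,0.57],[-0.3,0.012,0,0,0,0,0.2],[-0.3,0.012,0,0,0,0,0],[-0.3,0.012,0,0,0,0,0],[-0.3,0.006,0,0,0,0,0],[-0.3,0,0,0,0,0,0]]

```text
time: 12.68
ee_pos: [0.585, 0.0297, 0.0183]
orientation: [-180.0, -0.0, 81.9]
force: [0.5, -0.1, 0.5]
finger_gap: 0.0596
```

```bash
python3 tr.py 6; python3 - <<'E'
from m import *
s=load("scene6");t=load("top6"); crop(s,235,180,365,260,6,"pics/z6.png"); crop(t,165,100,285,190,6,"pics/y6.png")
E
```

```text
12.7833 [0.5846 0.029  0.0182] [-1.7997e+02 -5.0000e-02  8.1810e+01] [-0.1 -0.  -0.8] tcp in bay [-0.0085 -0.1115]
```

View pics/z6.png

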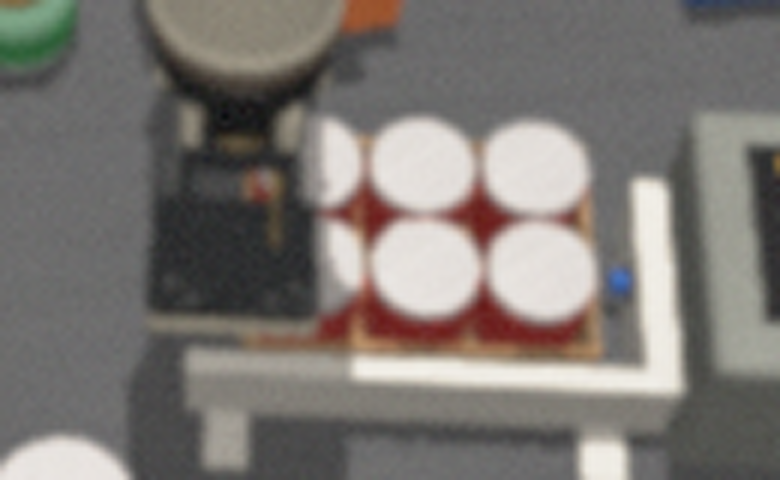

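View pics/y6.png

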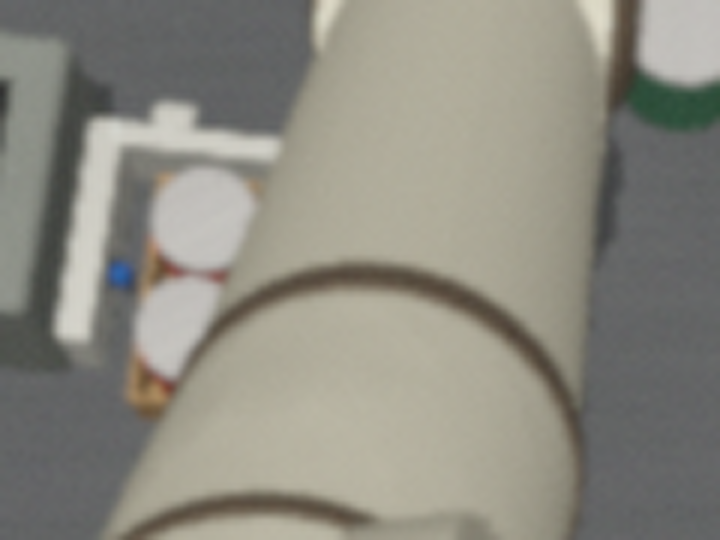

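```bash
python3 - <<'E'
from lids import *
pose(load("scene6"),235,180,6,[(421,166),(426,270)],[(536,168),(542,272)])
E
```

```text
center [0.6008 0.1191] bay [-0.0053 -0.0199] pitch 0.0546 heading rel bay 1.8
```

>>> jog_arm:
  steps:
    - [[-0.3,-0.01,0,0,0,0,0],[-0.3,-0.015,0,0,0,0,0],[-0.3,0,0,-0.02,0,0,0],[-0.3,0,0,-0.03,0,0,0],[-0.3,0,0,-0.03,0,0,0],[-0.3,0,0,-0.02,0,0,0],[-0.3,0,0,0,0,0,-6.92],[-0.3,0,0,0,0,0,-6.92],[-0.3,0,0,0,0,0,-6.92],[-0.3,0,0,0,0,0,-6.92],[-0.3,0,0,0,0,0,-6.92],[-0.3,0,0,0,0,0,-6.92],[-0.3,0,0,0,0,0,-6.92],[-0.3,0,0,0,0,0,-6.92],[-0.3,0,0,0,0,0,-6.92],[-0.3,0,0,0,0,0,-6.92],[-0.3,0,0,0,0,0,-6.92],[-0.3,0,0,0,0,0,-6.92],[-0.3,0,0,0,0,0,-6.96],[-0.3,0,0,0,0,0,0]]

```text
time: 14.45
ee_pos: [0.5808, 0.002, 0.1183]
orientation: [180.0, -0.0, 171.9]
force: [-0.0, -1.0, -0.5]
finger_gap: 0.0596
```

```bash
python3 tr.py 7; python3 -c "
from workcell import bot; print(bot.get_obs()['q'].round(1))"
```

```text
14.55 [0.5809 0.0024 0.1183] [ 1.7999e+02 -2.0000e-02  1.7148e+02] [ 0.  -0.   0.3] tcp in bay [-0.0084 -0.1383]
[ -1.   25.1  -2.4 103.8   1.3  51.2  77.5]
```

View pics/j7.png

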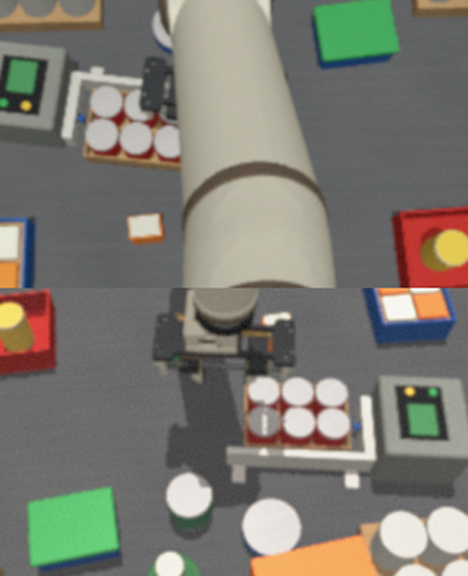

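>>> jog_arm:
  steps:
    - [[-0.3,0.0173,0.0212,0,0,0,0],[-0.3,0.0173,0.0212,0,0,0,0],[-0.3,0.0173,0.0212,0,0,0,0],[-0.3,0.0173,0.0212,0,0,0,0],[-0.3,0.0173,0.0212,0,0,0,0],[-0.3,0,0,0,0,0,0],[-0.3,0,0,0.02,0,0,0],[-0.3,0,0,0.025,0,0,0],[-0.3,0,0,0.025,0,0,0],[-0.3,0,0,0.018,0,0,0],[-0.3,0,0,0.01,0,0,0],[-0.3,0,0,0,0,0,0],[-0.3,0,0,0,0,0,0]]

```text
time: 15.63
ee_pos: [0.5108, 0.1203, 0.0204]
orientation: [-180.0, -0.0, 171.7]
force: [0.6, 0.0, 0.7]
finger_gap: 0.0599
```

```bash
python3 tr.py 8;  python3 - <<'E'
from m import *
s=load("scene8");t=load("top8"); crop(s,235,180,365,260,6,"pics/z8.png"); crop(t,165,100,285,190,6,"pics/y8.png")
E
```

```text
15.7333 [0.5119 0.1208 0.0215] [1.7996e+02 1.1000e-01 1.7172e+02] [ 0.6 -0.7  0.4] tcp in bay [-0.0935 -0.031 ]
```

View pics/z8.png

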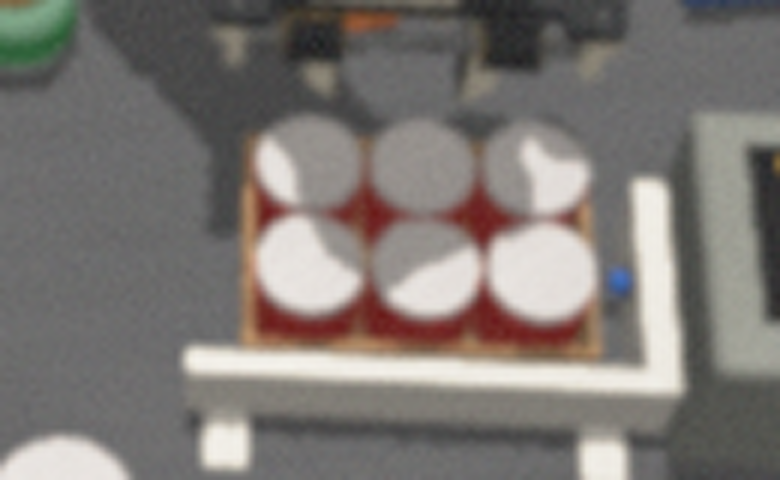

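View pics/j8.png

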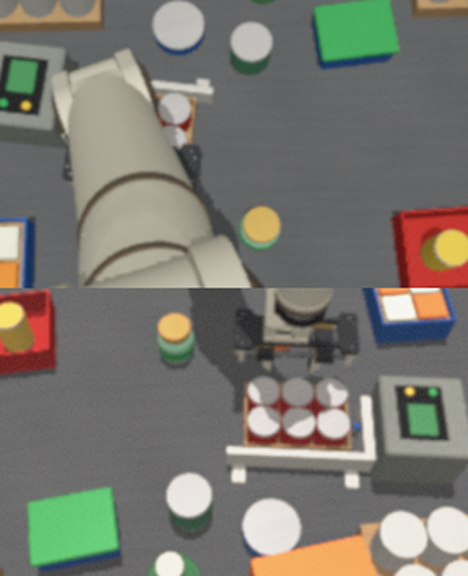

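>>> jog_arm:
  steps:
    - [[-0.3,-0.008,0,0.002,0,0,0],[-0.3,-0.008,0,0,0,0,0],[-0.3,-0.004,0,0,0,0,0],[-0.3,-0.002,0,0,0,0,0],[-0.3,-0.002,0,0,0,0,0],[-0.3,-0.001,0,0,0,0,0],[-0.3,0,0,0,0,0,0]]

```text
time: 16.32
ee_pos: [0.5354, 0.117, 0.0183]
orientation: [-180.0, -0.0, 171.8]
force: [-0.2, -0.2, 0.2]
finger_gap: 0.0598
```

>>> jog_arm:
  steps:
    - [[-0.3,-0.001,0,0,0,0,0],[-0.3,-0.001,0,0,0,0,0]]

```text
time: 16.48
ee_pos: [0.5356, 0.117, 0.0181]
orientation: [-180.0, -0.2, 171.8]
force: [-5.3, 1.3, 4.3]
finger_gap: 0.06
```

>>> jog_arm:
  steps:
    - [[-0.3,-0.001,0,0,0,0,0],[-0.3,-0.001,0,0,0,0,0]]

```text
time: 16.65
ee_pos: [0.5369, 0.1163, 0.018]
orientation: [-179.9, -0.3, 171.8]
force: [-5.6, -0.3, 3.1]
finger_gap: 0.0597
```

>>> jog_arm:
  steps:
    - [[-0.3,-0.001,0,0,0,0,0],[-0.3,-0.001,0,0,0,0,0]]

```text
time: 16.82
ee_pos: [0.5387, 0.1157, 0.0179]
orientation: [-179.9, -0.3, 171.8]
force: [-7.7, -0.7, 5.3]
finger_gap: 0.0594
```

```bash
python3 tr.py 9;  python3 - <<'E'
from m import *
s=load("scene9");t=load("top9"); crop(s,235,180,365,260,6,"pics/z9.png"); crop(t,165,100,285,190,6,"pics/y9.png")
E
```

```text
16.9167 [0.5391 0.1156 0.0179] [-179.9    -0.23  171.74] [-5.  -1.   4.2] tcp in bay [-0.0659 -0.0322]
```

View pics/z9.png

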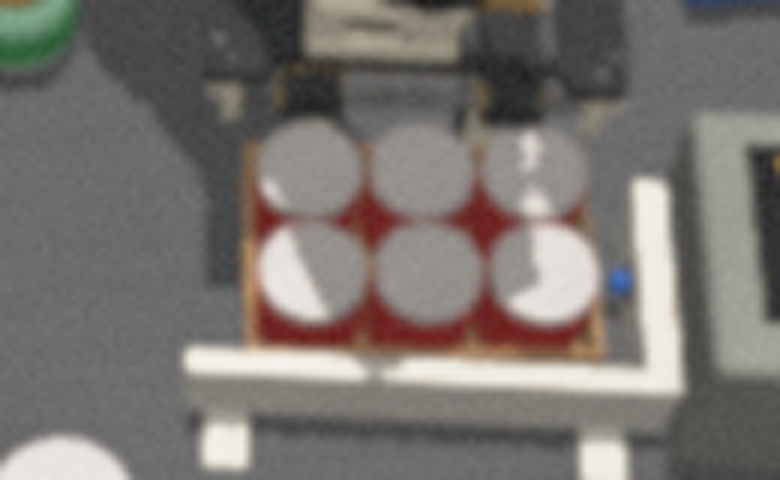

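>>> jog_arm:
  steps:
    - [[-0.3,-0.001,0,0,0,0,0],[-0.3,-0.001,0,0,0,0,0]]

```text
time: 17.08
ee_pos: [0.5406, 0.1151, 0.0179]
orientation: [-179.9, -0.3, 171.7]
force: [-7.1, -0.8, 5.3]
finger_gap: 0.0596
```

>>> jog_arm:
  steps:
    - [[-0.3,-0.001,0,0,0,0,0],[-0.3,-0.001,0,0,0,0,0]]

```text
time: 17.25
ee_pos: [0.5411, 0.1151, 0.0177]
orientation: [-179.9, -0.4, 171.7]
force: [-11.0, 0.4, 7.7]
finger_gap: 0.0598
```

>>> jog_arm:
  steps:
    - [[-0.3,-0.001,0,0,0,0,0],[-0.3,-0.001,0,0,0,0,0]]

```text
time: 17.42
ee_pos: [0.541, 0.1151, 0.0174]
orientation: [-179.8, -0.6, 171.7]
force: [-16.1, 1.0, 13.7]
finger_gap: 0.0595
```

>>> jog_arm:
  steps:
    - [[-0.3,0.012,0,0,0,0,0],[-0.3,0.018,0,0,0,0,0],[-0.3,0,0,-0.02,0,0,0],[-0.3,0,0,-0.03,0,0,0],[-0.3,0,0,-0.03,0,0,0],[-0.3,0,0,-0.02,0,0,0],[-0.3,0,0,0,0,0,6.92],[-0.3,0,0,0,0,0,6.92],[-0.3,0,0,0,0,0,6.92],[-0.3,0,0,0,0,0,6.92],[-0.3,0,0,0,0,0,6.92],[-0.3,0,0,0,0,0,6.92],[-0.3,0,0,0,0,0,6.92],[-0.3,0,0,0,0,0,6.92],[-0.3,0,0,0,0,0,6.92],[-0.3,0,0,0,0,0,6.92],[-0.3,0,0,0,0,0,6.92],[-0.3,0,0,0,0,0,6.92],[-0.3,0,0,0,0,0,6.96],[-0.3,0,0,0,0,0,0]]

```text
time: 19.08
ee_pos: [0.518, 0.1197, 0.1185]
orientation: [180.0, 0.0, 81.5]
force: [0.2, -0.2, -0.3]
finger_gap: 0.0598
```

```bash
python3 tr.py 10;  python3 - <<'E'
from m import *
s=load("scene10");t=load("top10"); crop(s,235,180,365,260,6,"pics/z10.png"); crop(t,165,100,285,190,6,"pics/y10.png")
E
```

```text
19.1833 [0.5178 0.1198 0.1184] [1.7998e+02 1.0000e-02 8.2010e+01] [-0.3  0.4 -0.6] tcp in bay [-0.0876 -0.0311]
```

View pics/z10.png

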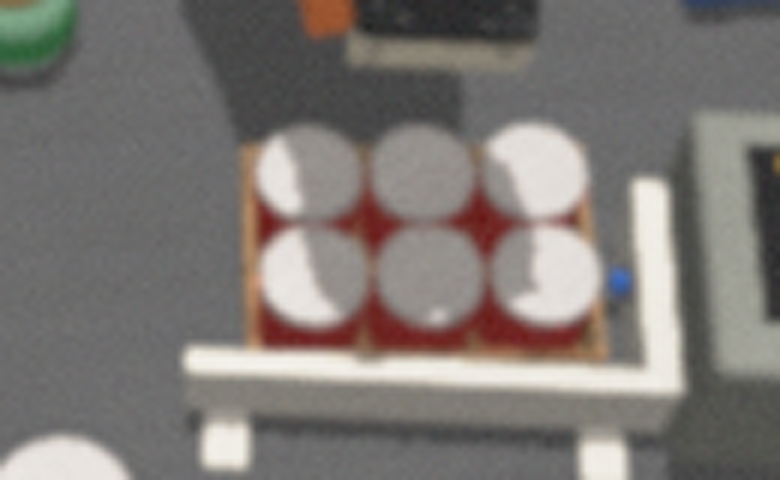

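>>> jog_arm:
  steps:
    - [[-0.3,-0.0228,0.0163,0,0,0,0],[-0.3,-0.0228,0.0163,0,0,0,0],[-0.3,-0.0228,0.0163,0,0,0,0],[-0.3,-0.0228,0.0163,0,0,0,0],[-0.3,-0.0228,0.0163,0,0,0,0],[-0.3,0,0,0,0,0,0],[-0.3,0,0,0.02,0,0,0],[-0.3,0,0,0.025,0,0,0],[-0.3,0,0,0.025,0,0,0],[-0.3,0,0,0.02,0,0,0],[-0.3,0,0,0.01,0,0,0],[-0.3,0,0,0,0,0,0],[-0.3,0,0,0,0,0,0]]

```text
time: 20.27
ee_pos: [0.582, -0.0049, 0.0184]
orientation: [-180.0, 0.0, 81.8]
force: [0.7, 0.3, 0.8]
finger_gap: 0.0598
```

```bash
python3 - <<'E'
from lids import *
pose(load("scene10"),235,180,6,[(425,173),(431,277)],[(535,172),(545,275)])
E
python3 tr.py 11
```

```text
center [0.6047 0.1206] bay [-0.0017 -0.0178] pitch 0.053 heading rel bay 3.8
20.3667 [ 0.5834 -0.0049  0.0198] [ 1.7987e+02 -3.0000e-02  8.1810e+01] [-0.2  0.3  0.2] tcp in bay [-0.0049 -0.1451]
```

View pics/j11.png

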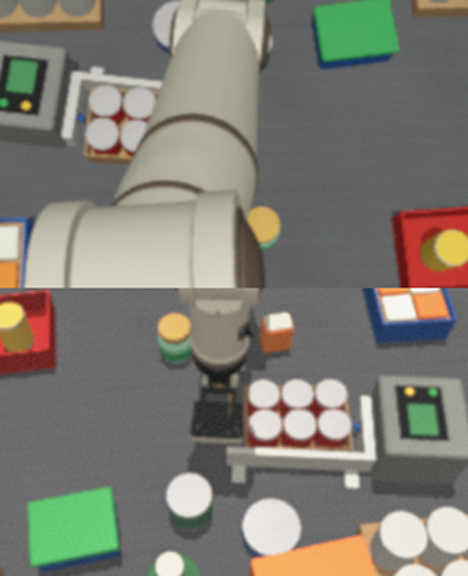

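>>> jog_arm:
  steps:
    - [[-0.3,0.012,0,0,0,0,0],[-0.3,0.012,0,0,0,0,0],[-0.3,0.008,0,0,0,0,0],[-0.3,0.005,0,0,0,0,0],[-0.3,0.005,0,0,0,0,0],[-0.3,0.003,0,0,0,0,0],[-0.3,0.002,0,0,0,0,0],[-0.3,0,0,0,0,0,0]]

```text
time: 21.03
ee_pos: [0.589, 0.0396, 0.0191]
orientation: [180.0, 0.1, 81.7]
force: [-1.7, -5.0, 4.2]
finger_gap: 0.0599
```

>>> jog_arm:
  steps:
    - [[-0.3,0.001,0,0,0,0,0],[-0.3,0.001,0,0,0,0,0]]

```text
time: 21.2
ee_pos: [0.5891, 0.0405, 0.0191]
orientation: [180.0, 0.2, 81.7]
force: [-2.0, -7.1, 6.0]
finger_gap: 0.06
```

>>> jog_arm:
  steps:
    - [[-0.3,0.001,0,0,0,0,0],[-0.3,0.001,0,0,0,0,0]]

```text
time: 21.37
ee_pos: [0.5894, 0.042, 0.0191]
orientation: [180.0, 0.2, 81.6]
force: [-2.6, -8.5, 6.4]
finger_gap: 0.0599
```

```bash
python3 tr.py 12;  python3 - <<'E'
from m import *
s=load("scene12"); crop(s,235,180,365,260,6,"pics/z12.png")
E
```

```text
21.4667 [0.5894 0.0423 0.0191] [179.97   0.2   81.66] [-2.  -7.6  6. ] tcp in bay [-0.0057 -0.0976]
```

View pics/z12.png

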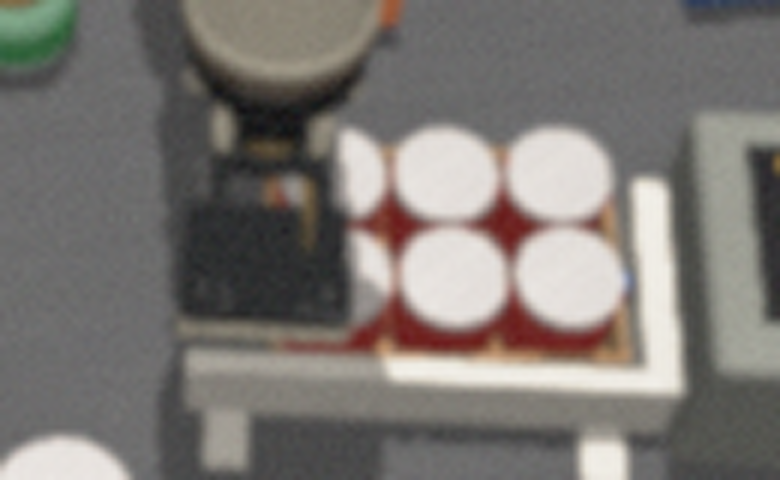

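>>> jog_arm:
  steps:
    - [[-0.3,0.001,0,0,0,0,0],[-0.3,0.001,0,0,0,0,0]]

```text
time: 21.63
ee_pos: [0.5896, 0.0437, 0.0191]
orientation: [180.0, 0.2, 81.6]
force: [-2.1, -8.6, 6.0]
finger_gap: 0.0598
```

>>> jog_arm:
  steps:
    - [[-0.3,0.001,0,0,0,0,0],[-0.3,0.001,0,0,0,0,0]]

```text
time: 21.8
ee_pos: [0.5898, 0.0455, 0.0191]
orientation: [180.0, 0.2, 81.6]
force: [-2.7, -9.7, 6.4]
finger_gap: 0.0602
```

>>> jog_arm:
  steps:
    - [[-0.3,0.001,0,0,0,0,0],[-0.3,0.001,0,0,0,0,0]]

```text
time: 21.97
ee_pos: [0.5901, 0.0474, 0.0191]
orientation: [180.0, 0.2, 81.6]
force: [-2.8, -9.8, 5.9]
finger_gap: 0.0597
```

>>> jog_arm:
  steps:
    - [[-0.3,0.001,0,0,0,0,0],[-0.3,0.001,0,0,0,0,0]]

```text
time: 22.13
ee_pos: [0.5902, 0.0481, 0.0191]
orientation: [180.0, 0.3, 81.6]
force: [-3.2, -12.7, 7.7]
finger_gap: 0.0596
```

>>> jog_arm:
  steps:
    - [[-0.3,0.001,0,0,0,0,0],[-0.3,0.001,0,0,0,0,0]]

```text
time: 22.3
ee_pos: [0.5902, 0.0481, 0.0192]
orientation: [-180.0, 0.4, 81.5]
force: [-4.3, -15.9, 9.7]
finger_gap: 0.0601
```

>>> jog_arm:
  steps:
    - [[-0.3,0.001,0,0,0,0,0],[-0.3,0.001,0,0,0,0,0]]

```text
time: 22.47
ee_pos: [0.5901, 0.0481, 0.0191]
orientation: [-180.0, 0.5, 81.5]
force: [-5.2, -19.9, 10.8]
finger_gap: 0.0597
```

```bash
python3 tr.py 13;  python3 - <<'E'
from m import *
s=load("scene13"); crop(s,235,180,365,260,6,"pics/z13.png")
E
```

```text
22.5667 [0.5901 0.0481 0.0192] [-179.96    0.54   81.45] [ -5.1 -17.7   9.5] tcp in bay [-0.0058 -0.0917]
```

View pics/z13.png

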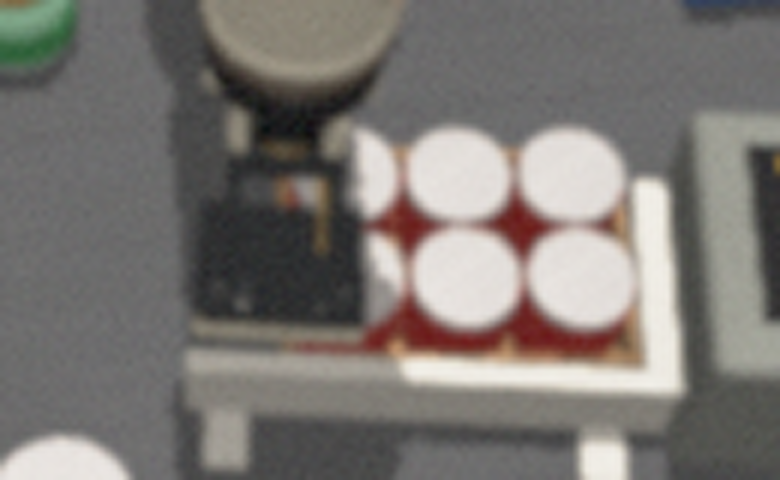

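>>> jog_arm:
  steps:
    - [[-0.3,-0.006,0,0,0,0,0],[-0.3,-0.01,0,0,0,0,0],[-0.3,-0.015,0,0,0,0,0],[-0.3,-0.02,0,0,0,0,0],[-0.3,0,0,-0.03,0,0,0],[-0.3,0,0,-0.035,0,0,0],[-0.3,0,0,-0.035,0,0,0],[-0.3,0,0,-0.035,0,0,0],[-0.3,-0.03,0,0,0,0,0],[-0.3,-0.04,0,0,0,0,0],[-0.3,-0.04,0,0,0,0,0],[-0.3,-0.04,0,0,0,0,0],[-0.3,-0.04,0,0,0,0,0],[-0.3,-0.03,0,0,0,0,0],[-0.3,0,0,0,0,0,0],[-0.3,0,0,0,0,0,0]]

```text
time: 23.9
ee_pos: [0.5517, -0.2127, 0.1535]
orientation: [180.0, 0.0, 81.5]
force: [0.5, 0.3, 0.7]
finger_gap: 0.0594
```

```bash
python3 tr.py 14;  python3 - <<'E'
from m import *
s=load("scene14"); crop(s,235,180,365,260,6,"pics/z14.png")
t=load("top14"); crop(t,165,100,285,190,6,"pics/y14.png")
E
```

```text
24.0 [ 0.5528 -0.2088  0.1532] [-1.800e+02 -9.000e-02  8.187e+01] [ 0.5  1.1 -0.9] tcp in bay [-0.0061 -0.3513]
```

View pics/z14.png

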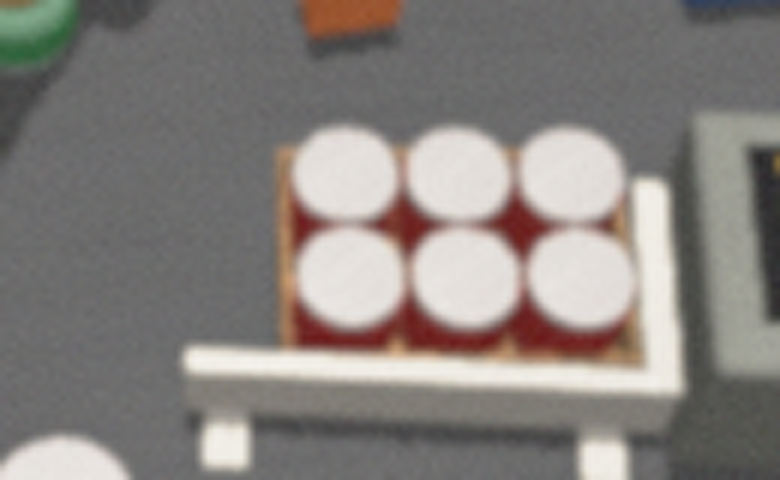

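View pics/y14.png

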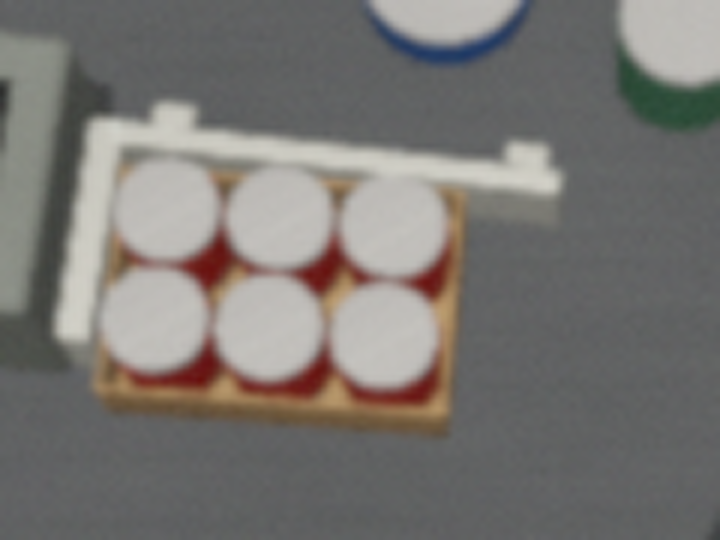

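View pics/scene14.png

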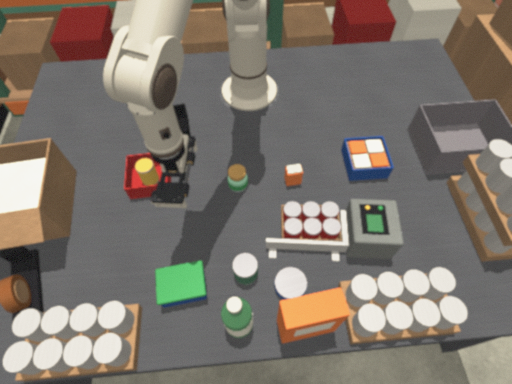

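```bash
python3 - <<'E'
from lids import *
def six(d,u0,v0,k,rows):
    P=np.array([[ray(d,u/k+u0,v/k+v0,.07)[:2] for u,v in r] for r in rows]); c=P.mean((0,1)); w=(P[:,0]-P[:,2]).mean(0); w=w if w@ey>0 else -w
    print(c.round(4),"bay",tob(c).round(4),"heading",round(np.degrees(np.arctan2(-w@ex,w@ey)),2))
six(load("top14"),165,100,6,[[(170,210),(280,217),(394,227)],[(155,320),(270,328),(384,336)]])
six(load("scene14"),235,180,6,[[(345,174),(458,174),(572,174)],[(350,277),(466,279),(582,278)]])
from m import *
t=load("top14");s=load("scene14")
for d,nm,R_ in((t,"top",(345,180,430,255)),(s,"scene",(125,150,175,200))):
    h=hsv(d);H,S,V=[h[...,i].astype(int) for i in range(3)]
    cen(d,roi((H>18)&(H<35)&(S>90)&(V>185),*R_),.084,nm+" yellow lid")
    for n,r in dict(tuna=(220,75,258,112) if nm=="top" else (270,262,312,300),beans=(264,90,296,120) if nm=="top" else (230,250,262,275)).items():
        for q in (load(nm+"0"),d):
            hh=hsv(q); cen(q,roi((hh[...,1]<40)&(hh[...,2]>165),*r),.07,nm+n)
E
```

```text
[0.6028 0.1335] bay [-0.0054 -0.0054] heading 2.55
[0.6067 0.1366] bay [-0.002  -0.0017] heading 2.77
top yellow lid [398.3 218.1] 60 [ 0.3838 -0.3695  0.084 ]
toptuna [238.6  93.3] 588 [0.7585 0.0532 0.07  ]
toptuna [238.8  93.2] 550 [0.7588 0.0526 0.07  ]
topbeans [279.3 102.6] 379 [ 0.727  -0.0634  0.07  ]
topbeans [279.3 102.6] 354 [ 0.7271 -0.0635  0.07  ]
scene yellow lid [143.7 165.1] 193 [ 0.3875 -0.3508  0.084 ]
scenetuna [290.5 282.1] 798 [0.7846 0.0505 0.07  ]
scenetuna [290.4 282.1] 799 [0.7846 0.0504 0.07  ]
scenebeans [244.6 264. ] 467 [ 0.7259 -0.0632  0.07  ]
scenebeans [244.7 264. ] 467 [ 0.7259 -0.0631  0.07  ]
```

```bash
cat > fin.py <<'E'
import sys
from lids import *
tag=sys.argv[1]
for nm,r in(("top",(170,118,250,170)),("scene",(278,195,345,240))):
    d=load(nm+tag); g=d["image"].min(2); m=roi((g>165),*r).astype(np.uint8)
    k=cv2.erode(m,np.ones((3,3)),iterations=2)
    dt=cv2.distanceTransform(m,cv2.DIST_L2,5)
    n,l,st,c=cv2.connectedComponentsWithStats((dt>5).astype(np.uint8))
    out=[]
    for i in range(1,n):
        # refine: intensity-weighted centroid in disk
        u,v=c[i]
        rad=7.
        if st[i][2]>14 or st[i][3]>14: continue
        for _ in range(5):
            yy,xx=np.mgrid[0:384,0:512]; w=((xx-u)**2+(yy-v)**2<(rad+1)**2)*np.clip(g.astype(float)-120,0,60); u,v=(xx*w).sum()/w.sum(),(yy*w).sum()/w.sum()
        out.append((u,v))
    out=np.array(out); P=np.array([ray(d,u,v,.07)[:2] for u,v in out]); b=np.array([tob(p) for p in P]); print(nm,len(out),out.round(1).tolist(),b.round(4).tolist())
    if len(b)==6:
        c=b.mean(0); print(" centre bay",c.round(4))
        ang=np.radians(0)
        hi=b[b[:,0]>c[0]];lo=b[b[:,0]<=c[0]]
        for q in(hi,lo): s=np.polyfit(q[:,1],q[:,0],1)[0]; print("  row heading",round(-np.degrees(np.arctan(s)),2))
        o=np.argsort(b[:,1]); 
        for j in range(3): p,q=b[o[2*j]],b[o[2*j+1]]; w=p-q if p[0]>q[0] else q-p; print("  cross heading",round(np.degrees(np.arctan2(w[1],w[0])),2))
E
python3 fin.py 14
```

```text
top 6 [[230.3, 136.5], [192.3, 134.4], [211.1, 135.5], [190.3, 152.6], [209.3, 153.8], [228.5, 155.5]] [[0.0275, -0.0561], [0.0207, 0.0517], [0.0237, -0.0018], [-0.0332, 0.0492], [-0.0302, -0.0045], [-0.0285, -0.0585]]
 centre bay [-0.0033 -0.0033]
  row heading 3.62
  row heading 2.47
  cross heading 2.5
  cross heading 2.94
  cross heading 2.65
scene 6 [[292.1, 208.5], [311.1, 208.6], [329.7, 208.7], [292.9, 225.5], [312.1, 225.5], [331.6, 225.7]] [[-0.0283, -0.0583], [-0.0308, -0.0037], [-0.0331, 0.0499], [0.0258, -0.0558], [0.0232, -0.0022], [0.0209, 0.0522]]
 centre bay [-0.0037 -0.003 ]
  row heading 2.61
  row heading 2.52
  cross heading 2.71
  cross heading 1.6
  cross heading 2.49
```

```bash
sed -i 's/(278,195,345,240)/tuple(map(int,sys.argv[2].split(","))) if len(sys.argv)>2 else (278,195,345,240)/' fin.py; python3 fin.py 11 270,195,340,240 | tail -8; python3 - <<'E'
from m import *
for n in("top14","scene14"):
    d=load(n); im=d["image"][:,:,::-1]
    c=im[112:172,172:262] if n[0]=="t" else im[196:250,262:352]
    cv2.imwrite(f"pics/w_{n}.png",cv2.resize(cv2.convertScaleAbs(c,alpha=1.3),None,fx=8.8,fy=8.8,interpolation=cv2.INTER_LANCZOS4))
E
```

```text
top 4 [[198.1, 135.5], [217.1, 136.5], [196.3, 153.7], [213.2, 153.8]] [[0.0194, 0.0349], [0.0228, -0.019], [-0.0343, 0.0319], [-0.0288, -0.0152]]
scene 6 [[286.4, 208.3], [304.7, 208.2], [323.5, 208.0], [287.4, 225.4], [306.3, 225.3], [325.5, 224.9]] [[-0.028, -0.0747], [-0.0311, -0.022], [-0.0346, 0.0321], [0.0261, -0.0711], [0.0233, -0.0182], [0.0194, 0.0354]]
 centre bay [-0.0041 -0.0198]
  row heading 3.6
  row heading 3.52
  cross heading 3.8
  cross heading 4.03
  cross heading 3.45
```

View pics/w_top14.png

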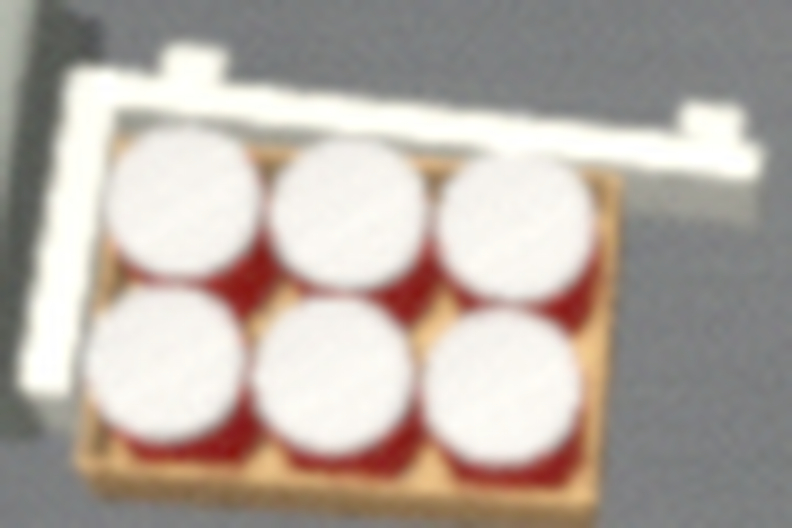

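View pics/w_scene14.png

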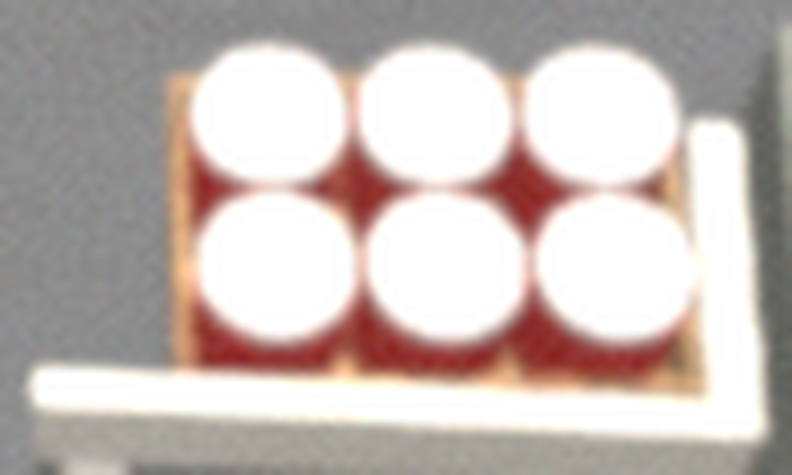

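>>> jog_arm:
  steps:
    - [[1,0.015,-0.0094,0,0,0,0],[1,0.035,-0.0094,0,0,0,0],[1,0.035,-0.0094,0,0,0,0],[1,0.035,-0.0094,0,0,0,0],[1,0.035,-0.0094,0,0,0,0],[1,0.035,-0.0094,0,0,0,0],[1,0.035,-0.0094,0,0,0,0],[1,0.035,-0.0094,0,0,0,0],[1,0.035,-0.0094,0,0,0,0],[1,0.035,-0.0094,0,0,0,0],[1,0.035,-0.0094,0,0,0,0],[1,0.028,0,0,0,0,0],[1,0,0,0,0,0,0],[1,0,0,0,0,0,0]]
  squeeze: 10

```text
time: 25.17
ee_pos: [0.5047, 0.1979, 0.1533]
orientation: [-180.0, -0.1, 82.3]
force: [-0.5, -0.4, -0.4]
finger_gap: 0.0006
```

```bash
python3 tr.py 15
```

```text
25.2667 [0.5054 0.1937 0.1532] [-1.7997e+02  2.0000e-02  8.1900e+01] [ 0.1 -1.  -1.1] tcp in bay [-0.1104  0.0403]
```

View pics/j15.png

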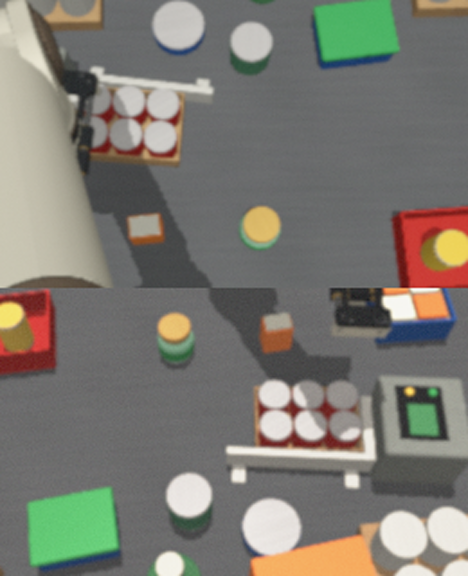

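>>> jog_arm:
  steps:
    - [[1,0,0,0.025,0,0,0],[1,0,0,0.035,0,0,0],[1,0,0,0.035,0,0,0],[1,0,0,0.025,0,0,0],[1,0,0,0.013,0,0,0],[1,0,0,0,0,0,0],[1,0,0.01,0,0,0,0],[1,0,0.01,0,0,0,0],[1,0,0.004,0,0,0,0],[1,0,0,0,0,0,0]]

```text
time: 26.1
ee_pos: [0.5335, 0.1893, 0.0222]
orientation: [179.8, -0.1, 81.7]
force: [0.3, 0.3, -0.4]
finger_gap: 0.0007
```

>>> jog_arm:
  steps:
    - [[1,0,0.001,0,0,0,0],[1,0,0.001,0,0,0,0]]

```text
time: 26.27
ee_pos: [0.5322, 0.1895, 0.021]
orientation: [180.0, -0.0, 81.8]
force: [0.5, 0.7, -0.2]
finger_gap: 0.0005
```

>>> jog_arm:
  steps:
    - [[1,0,0.001,0,0,0,0],[1,0,0.001,0,0,0,0]]

```text
time: 26.43
ee_pos: [0.5338, 0.1892, 0.0206]
orientation: [-180.0, -0.0, 81.8]
force: [0.4, -0.2, -0.1]
finger_gap: 0.0006
```

>>> jog_arm:
  steps:
    - [[1,0,0.001,0,0,0,0],[1,0,0.001,0,0,0,0]]

```text
time: 26.6
ee_pos: [0.5358, 0.1888, 0.0204]
orientation: [-180.0, -0.0, 81.8]
force: [0.4, 0.2, -0.1]
finger_gap: 0.0006
```

>>> jog_arm:
  steps:
    - [[1,0,0.001,0,0,0,0],[1,0,0.001,0,0,0,0]]

```text
time: 26.77
ee_pos: [0.5379, 0.1885, 0.0203]
orientation: [-180.0, 0.0, 81.8]
force: [0.2, 0.3, -0.5]
finger_gap: 0.0004
```

>>> jog_arm:
  steps:
    - [[1,0,0.001,0,0,0,0],[1,0,0.001,0,0,0,0]]

```text
time: 26.93
ee_pos: [0.5399, 0.1881, 0.0204]
orientation: [-180.0, 0.0, 81.8]
force: [0.7, -1.5, -0.5]
finger_gap: 0.0005
```

>>> jog_arm:
  steps:
    - [[1,0,0.001,0,0,0,0],[1,0,0.001,0,0,0,0]]

```text
time: 27.1
ee_pos: [0.5405, 0.188, 0.0202]
orientation: [-179.8, 0.0, 81.8]
force: [-6.4, 1.0, 4.7]
finger_gap: 0.0004
```

```bash
python3 tr.py 16;  python3 - <<'E'
from m import *
s=load("scene16"); crop(s,235,180,365,260,6,"pics/z16.png")
E
```

```text
27.2 [0.5404 0.188  0.0202] [-1.7986e+02  3.0000e-02  8.1790e+01] [-4.5  0.6  4.3] tcp in bay [-0.0749  0.0397]
```

View pics/z16.png

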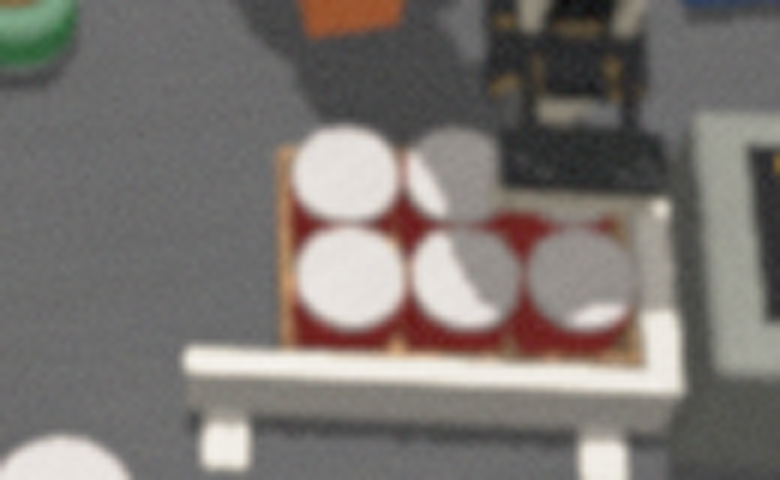

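>>> jog_arm:
  steps:
    - [[1,0,0.001,0,0,0,0],[1,0,0.001,0,0,0,0]]

```text
time: 27.37
ee_pos: [0.5415, 0.1882, 0.0202]
orientation: [-179.8, 0.0, 81.8]
force: [-7.3, 1.8, 6.0]
finger_gap: 0.0004
```

>>> jog_arm:
  steps:
    - [[1,0,0.001,0,0,0,0],[1,0,0.001,0,0,0,0]]

```text
time: 27.53
ee_pos: [0.5438, 0.1884, 0.0203]
orientation: [-179.8, -0.0, 81.8]
force: [-6.6, 2.1, 4.2]
finger_gap: 0.0005
```

>>> jog_arm:
  steps:
    - [[1,0,0.001,0,0,0,0],[1,0,0.001,0,0,0,0]]

```text
time: 27.7
ee_pos: [0.5458, 0.1884, 0.0202]
orientation: [-179.8, -0.0, 81.9]
force: [-7.0, 2.1, 5.1]
finger_gap: 0.0005
```

>>> jog_arm:
  steps:
    - [[1,0,0.001,0,0,0,0],[1,0,0.001,0,0,0,0]]

```text
time: 27.87
ee_pos: [0.5468, 0.1884, 0.0202]
orientation: [-179.7, -0.0, 81.9]
force: [-11.4, 2.0, 9.0]
finger_gap: 0.0002
```

Force is rising now; a little more to seat it, then check.

>>> jog_arm:
  steps:
    - [[1,0,0.001,0,0,0,0],[1,0,0.001,0,0,0,0]]

```text
time: 28.03
ee_pos: [0.5467, 0.1884, 0.0202]
orientation: [-179.5, 0.0, 81.9]
force: [-16.3, 2.5, 14.6]
finger_gap: 0.0004
```

>>> jog_arm:
  steps:
    - [[1,0,0.001,0,0,0,0],[1,0,0,0,0,0,0]]

```text
time: 28.2
ee_pos: [0.5466, 0.1884, 0.0202]
orientation: [-179.4, 0.0, 81.9]
force: [-17.4, 2.3, 14.7]
finger_gap: 0.0003
```

>>> jog_arm:
  steps:
    - [[1,0,-0.006,0,0,0,0],[1,0,-0.012,0,0,0,0],[1,0,-0.012,0,0,0,0],[1,0,0,-0.03,0,0,0],[1,0,0,-0.035,0,0,0],[-0.3,0,0,-0.035,0,0,0],[-0.3,-0.03,0,0,0,0,0],[-0.3,-0.035,0,0,0,0,0],[-0.3,-0.035,0,0,0,0,0],[-0.3,-0.035,0,0,0,0,0],[-0.3,-0.035,0,0,0,0,0],[-0.3,-0.03,0,0,0,0,0],[-0.3,0,0,0,0,0,0]]

```text
time: 29.28
ee_pos: [0.494, -0.0154, 0.1208]
orientation: [179.9, 0.2, 81.2]
force: [0.6, -0.7, 0.3]
finger_gap: 0.0491
```

```bash
python3 tr.py 17;  python3 fin.py 17; python3 - <<'E'
from m import *
s=load("scene17"); crop(s,235,180,365,260,6,"pics/z17.png")
E
```

```text
29.3833 [ 0.495  -0.0092  0.1208] [1.7989e+02 1.0000e-02 8.1530e+01] [ 0.3  0.7 -0.8] tcp in bay [-0.0917 -0.162 ]
top 6 [[193.5, 131.5], [212.4, 133.8], [229.9, 136.6], [190.5, 150.5], [209.6, 152.7], [228.5, 154.9]] [[0.0295, 0.0495], [0.0294, -0.0046], [0.027, -0.0551], [-0.0269, 0.0495], [-0.0267, -0.0047], [-0.0269, -0.0583]]
 centre bay [ 0.0009 -0.004 ]
  row heading -1.37
  row heading 0.02
  cross heading 3.44
  cross heading 0.06
  cross heading 0.02
scene 6 [[292.3, 208.8], [311.3, 209.8], [329.9, 210.6], [292.3, 225.8], [311.5, 226.7], [330.7, 227.6]] [[-0.0272, -0.0576], [-0.027, -0.0032], [-0.0271, 0.0501], [0.0268, -0.0575], [0.0268, -0.0038], [0.0268, 0.0494]]
 centre bay [-0.0001 -0.0038]
  row heading -0.04
  row heading -0.06
  cross heading 0.12
  cross heading -0.7
  cross heading -0.69
```

View pics/z17.png

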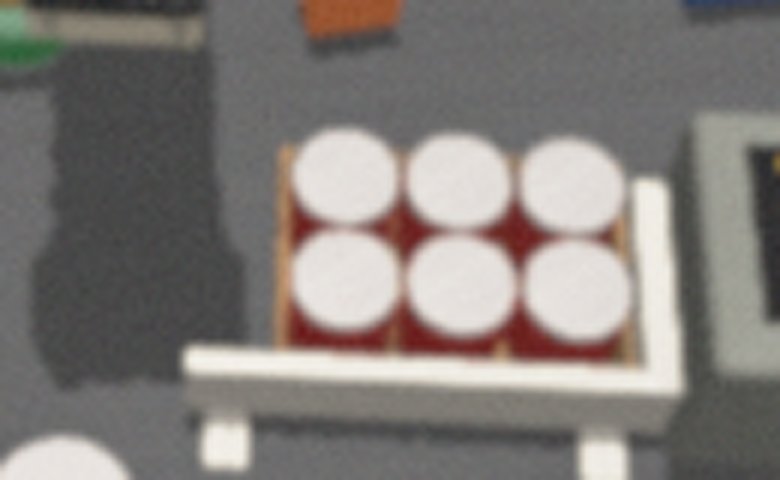

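View pics/j17.png

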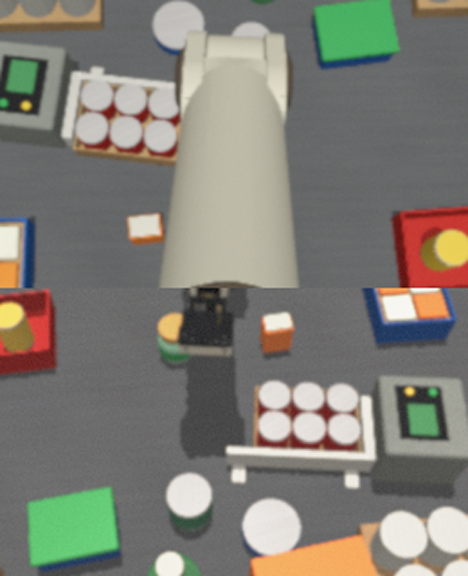

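>>> jog_arm:
  steps:
    - [[-0.3,0.004,0.0175,0,0,0,0],[-0.3,0.004,0.0175,0,0,0,0],[-0.3,0.004,0.0175,0,0,0,0],[-0.3,0.004,0.0175,0,0,0,0],[-0.3,0.002,0.0175,0,0,0,0],[-0.3,0,0,0,0,0,0],[-0.3,0,0,0.02,0,0,0],[-0.3,0,0,0.025,0,0,0],[-0.3,0,0,0.025,0,0,0],[-0.3,0,0,0.02,0,0,0],[-0.3,0,0,0.01,0,0,0],[-0.3,0,0,0,0,0,0],[-0.3,0,0,0,0,0,0]]

```text
time: 30.47
ee_pos: [0.5833, -0.0014, 0.0204]
orientation: [-180.0, 0.0, 81.8]
force: [-0.0, 0.5, 1.1]
finger_gap: 0.0594
```

```bash
python3 tr.py 18
```

```text
30.5667 [ 0.5848 -0.0018  0.0218] [ 1.7987e+02 -3.0000e-02  8.1790e+01] [ 0.3 -0.6  0.5] tcp in bay [-0.0039 -0.1418]
```

>>> jog_arm:
  steps:
    - [[-0.3,0.012,0,0.002,0,0,0],[-0.3,0.012,0,0,0,0,0],[-0.3,0.01,0,0,0,0,0],[-0.3,0.006,0,0,0,0,0],[-0.3,0.003,0,0,0,0,0],[-0.3,0,0,0,0,0,0]]

```text
time: 31.07
ee_pos: [0.5899, 0.0424, 0.0185]
orientation: [180.0, -0.0, 81.9]
force: [0.5, 0.2, -0.1]
finger_gap: 0.0596
```

>>> jog_arm:
  steps:
    - [[-0.3,0.001,0,0,0,0,0],[-0.3,0.001,0,0,0,0,0]]

```text
time: 31.23
ee_pos: [0.5899, 0.0418, 0.0184]
orientation: [-180.0, 0.0, 81.7]
force: [-0.5, -1.0, 1.2]
finger_gap: 0.0597
```

>>> jog_arm:
  steps:
    - [[-0.3,0.001,0,0,0,0,0],[-0.3,0.001,0,0,0,0,0]]

```text
time: 31.4
ee_pos: [0.5903, 0.0439, 0.0184]
orientation: [-180.0, 0.0, 81.7]
force: [0.2, 0.4, 0.3]
finger_gap: 0.0597
```

>>> jog_arm:
  steps:
    - [[-0.3,0.001,0,0,0,0,0],[-0.3,0.001,0,0,0,0,0]]

```text
time: 31.57
ee_pos: [0.5905, 0.0456, 0.0184]
orientation: [-180.0, 0.0, 81.7]
force: [-0.4, -3.7, 0.5]
finger_gap: 0.0598
```

>>> jog_arm:
  steps:
    - [[-0.3,0.001,0,0,0,0,0],[-0.3,0.001,0,0,0,0,0]]

```text
time: 31.73
ee_pos: [0.5905, 0.0457, 0.0184]
orientation: [-180.0, 0.2, 81.6]
force: [-0.8, -8.3, 2.0]
finger_gap: 0.0597
```

>>> jog_arm:
  steps:
    - [[-0.3,0.001,0,0,0,0,0],[-0.3,0.001,0,0,0,0,0]]

```text
time: 31.9
ee_pos: [0.5906, 0.0464, 0.0184]
orientation: [-180.0, 0.2, 81.6]
force: [-2.4, -8.2, 2.1]
finger_gap: 0.0595
```

>>> jog_arm:
  steps:
    - [[-0.3,0.001,0,0,0,0,0],[-0.3,0.001,0,0,0,0,0]]

```text
time: 32.07
ee_pos: [0.5908, 0.0484, 0.0184]
orientation: [-180.0, 0.2, 81.6]
force: [-2.6, -7.2, 3.0]
finger_gap: 0.0595
```

>>> jog_arm:
  steps:
    - [[-0.3,0.001,0,0,0,0,0],[-0.3,0.001,0,0,0,0,0]]

```text
time: 32.23
ee_pos: [0.591, 0.0492, 0.0184]
orientation: [-179.9, 0.3, 81.5]
force: [-3.3, -11.1, 3.9]
finger_gap: 0.0596
```

>>> jog_arm:
  steps:
    - [[-0.3,0.001,0,0,0,0,0],[-0.3,0.001,0,0,0,0,0]]

```text
time: 32.4
ee_pos: [0.5909, 0.0493, 0.0184]
orientation: [-179.9, 0.4, 81.4]
force: [-4.3, -14.7, 6.1]
finger_gap: 0.0596
```

>>> jog_arm:
  steps:
    - [[-0.3,0.001,0,0,0,0,0],[-0.3,0.001,0,0,0,0,0],[-0.3,0,0,0,0,0,0]]

```text
time: 32.65
ee_pos: [0.5909, 0.0493, 0.0184]
orientation: [-179.9, 0.5, 81.3]
force: [-5.8, -16.0, 6.1]
finger_gap: 0.0599
```

>>> jog_arm:
  steps:
    - [[-0.3,-0.006,0,0,0,0,0],[-0.3,-0.01,0,0,0,0,0],[-0.3,-0.015,0,0,0,0,0],[-0.3,-0.02,0,0,0,0,0],[-0.3,0,0,-0.03,0,0,0],[-0.3,0,0,-0.035,0,0,0],[-0.3,0,0,-0.035,0,0,0],[-0.3,0,0,-0.035,0,0,0],[-0.3,-0.03,0,0,0,0,0],[-0.3,-0.04,0,0,0,0,0],[-0.3,-0.04,0,0,0,0,0],[-0.3,-0.04,0,0,0,0,0],[-0.3,-0.04,0,0,0,0,0],[-0.3,-0.03,0,0,0,0,0],[-0.3,0,0,0,0,0,0],[-0.3,0,0,0,0,0,0]]

```text
time: 33.98
ee_pos: [0.5529, -0.2122, 0.1535]
orientation: [180.0, 0.0, 81.5]
force: [0.0, -0.0, 0.5]
finger_gap: 0.0593
```

```bash
python3 tr.py 19;  python3 fin.py 19; python3 - <<'E'
from m import *
s=load("scene19"); crop(s,235,180,365,260,6,"pics/z19.png")
E
```

```text
34.0833 [ 0.5539 -0.2082  0.1532] [-1.800e+02 -9.000e-02  8.185e+01] [0.5 0.5 0.1] tcp in bay [-0.005  -0.3506]
top 6 [[192.3, 131.8], [211.2, 133.7], [229.7, 135.7], [189.3, 150.4], [208.3, 152.6], [227.3, 154.8]] [[0.0284, 0.0529], [0.029, -0.0013], [0.0295, -0.0541], [-0.0272, 0.0528], [-0.027, -0.0011], [-0.0269, -0.0549]]
 centre bay [ 0.001  -0.0009]
  row heading 0.61
  row heading 0.16
  cross heading 0.89
  cross heading -0.19
  cross heading 0.05
scene 6 [[293.5, 209.0], [312.4, 209.8], [331.1, 210.5], [293.5, 226.1], [312.7, 226.7], [332.4, 227.7]] [[-0.027, -0.0543], [-0.0271, -0.0], [-0.0273, 0.0535], [0.0275, -0.0541], [0.0268, -0.0006], [0.0269, 0.0542]]
 centre bay [-0.     -0.0002]
  row heading 0.32
  row heading 0.16
  cross heading 0.12
  cross heading -0.58
  cross heading 0.76
```

View pics/z19.png

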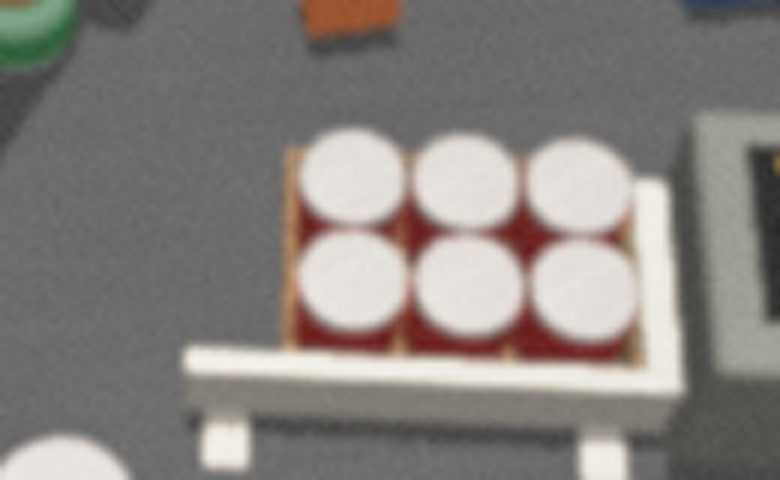

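View pics/scene19.png

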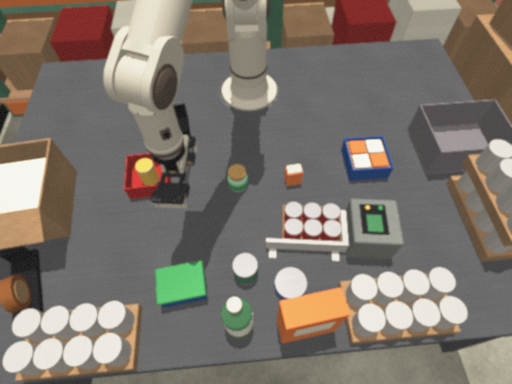

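```bash
python3 -c "
from workcell import bot; print(bot.close_job(), bot.get_obs()['time'])"
```

```text
the job is handed in; nothing more can be done
the job is handed in; nothing more can be done
```

I stood the yellow tin in the red crate and pushed the tray home in the bay. I handed the job in at about 34 s of the 72 s; no verdict was reported.

**Yellow tin:** it went into the crate with a partial finger opening so the fingers cleared the walls. Afterwards it looked upright. The scene view put its lid within about 2 mm of the crate centre. The top view gave a reading about 19 mm off in y, but only a small part of the lid was masked there (60 pixels against about 267 when it stood clear), so I trusted the scene view.

**Tray:** I pushed it the whole way with two fingers near the bench and never lifted it. After the first sideways push and the first end push, both views showed it turned about 2.6° from the bay, touching only at its corners. I pushed its front end against the fence, which cut the turn to about 0°. I then pushed it from behind until it stopped moving as the force rose to 16 N.

**Last checks, with the arm backed off:**

| Check | Top view | Scene view | Limit |
|---|---|---|---|
| Tray offset, bay x | +1.0 mm | 0.0 mm | ±6 mm |
| Tray offset, bay y | -0.9 mm | -0.2 mm | ±5 mm |
| Tray angle to bay | 0.2–0.6° | 0.2–0.3° | 3.4° |

- **Sensing pin:** it is hidden behind the tray, so I did not see it pressed. From the y offset it should be in by about 8 mm or more (5.5 mm needed).
- **Bystanders:** beans and tuna measured under 1 mm from where they started, checked just before the final push. The jar, lunch box and spice box I only judged by eye in the pictures, where they looked unmoved.
- **Arm:** it ended clear of everything, with the fingertips 153 mm above the bench.

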